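Load the slide coater

ROBOT

A 6-joint arm with a two-finger parallel gripper is mounted at the origin on a cart in front of the work surface, level with it; the furniture and walls round the work are solid. World frame = base frame: x ahead of the robot, y to its left, z up, the work surface at z = 0. Lengths are in mm, angles in degrees, forces in N, time in s.
With the tool pointing down it reaches from about 300 to 850 mm from the base axis. Payload 4.2 kg.
Tool frame: the origin (TCP) lies between the finger pads; the fingertips stand ahead of it and the grasp point (between the pads) lies 8 mm behind it (env.tip_reach is the x of the fingertips in the tool frame, in mm); x points along the fingers, y is the direction in which the jaws open and shut, and the axes are right-handed (so a half turn about x gives the same grasp; the last joint's range is limited). The gripper opens to 91 mm and grips with 3 to 60 N. Pads are 32 mm wide; open, the fingers measure 118 mm over their backs; the gripper's body (76 mm by 178 mm) begins 60 mm behind the grasp point.
Start: joints at [-1.146, 18.312, 89.639, -0, 72.044, -1.146], TCP at [575.015, 0, 224.976] pointing down, gripper open.
Joint ranges: [-177.97, 177.97], [-48.28, 115.42], [12.27, 149.76], [-77.06, 257.06], [2.81, 150.46], [-146.56, 146.56]. Speed limits (degrees/s): [147.25, 147.25, 180, 180, 180, 180].

INTERFACE

Orientations are given as [roll, pitch, yaw] about the fixed x, y, z axes, in that order (R = Rz(yaw) Ry(pitch) Rx(roll)).
In Python, from workcell import env, cams gives the robot as it stands.
- The arm moves only by the tool arm_command, never from a script. Its argument "deltas" is a list of rows, each a list of 3 entries, a list of its own where there are three numbers: the opening, from 0 (shut) to 1 (fully open), then the shift along the world's x, y, z in mm, then the turn about the world's z in rad. A call has 1 to 20 rows; each row is the pose to reach, as a shift and turn from the pose commanded when the call began; what a row does not reach only later rows make up. A row lasts 1/10 s, in which the tool goes at most 50 mm and 8.59 degrees, less where a joint would pass 70% of its speed; a pose out of reach is approached as far as the arm can. A call with a gripper value outside its range is refused whole. The fingers move at their own pace and stop on an object; "grip_force" is the grip in N (left out, the last holds). Time passes only in rows, so rows that repeat a pose let the fingers close. It gives the time, the measured TCP pose, the force and the opening at its end, in the units of the state.
- env.state(): the state, without advancing time (a new reading comes with each control period).
- cams.grab_frame(name): name is "scene" or "side" or "wrist"; returns a dict with "img" (384x512x3 uint8, red, green, blue), "K" (3x3 intrinsics, pixels), "rvec" (rotation vector, rad) and "tvec" (3), from world to camera coordinates, as OpenCV has them. Camera axes: x right, y down, z forward; pixel columns grow to the right and rows downward; lengths in mm; the calibration is good to about 2 mm. A picture is of the moment at which its call begins. There is no depth.
- env.job_done(): hands the job in, once; it reports no verdict.
Trained networks look in a picture, given as the dict that the camera call returned (one of the last four; its "shot" number tells which), for a name from the list of things; names that differ only in an ending like _2 or _b are one class to them, and where a whole thing is asked for, a point or a joint stands for the part that bears it (a point fixed in the world has none). Each returns a list of dicts, best first, with "conf" (0 to 1); they miss things now and then, are a little off and sometimes report something else, mostly with a low value. They report only what shows in the picture. A call takes as long as a camera call. They do not tell look-alikes from the thing itself.
- cams.silhouettes(picture, name): "region" (384x512 bool, what is visible of it) and "centre" ([column, row] in pixels, amid what is visible of it).
The state is a dict: "time_s": time; "qpos": joint angles; "qvel": joint speeds; "effort": joint torques, N m; "ee_pos": TCP position; "ee_rot": TCP orientation; "force": force on the tool from outside, world axes, zero at the start; "torque": the same for the moment, N m; "gripper_width": finger opening in mm.
Only numpy, scipy, OpenCV 4.12 (cv2) and the standard library are available. Lean on these libraries where they do the work, as an engineer would, in place of code of your own. Each camera call takes 0.05 s, during which the arm holds its last target.

TASK

Load the small slide-coating chamber: press its red release button so that the lid springs fully open, turn the rotor by its spoked wheel until the face with the orange mark (and the orange spoke) points straight up, and lay every loose glass slide from the table flat in a pocket of that face, one to a pocket, resin block up, either way round. Then swing the lid shut by its blue tab until it latches, with the marked face still up, and leave the timer and the yellow note block where they are.

Things in the scene. Friction and masses are not known exactly. Their poses are not given: they have to be found in the camera images.
- chamber_base (a point): white clamshell coating chamber fixed on the table, 106 mm (x) by 206 mm (y), walls up to 64 mm, lid closed to 110 mm, rear hinge. Point: the centre of its footprint on the table; x points to the hinge side (rear), y to the side with the spoked wheel, z up
- release (a joint): the rocking red release button, rad: 0 at rest, 0.22 fully pressed (about 9 mm down); the lid is freed from about 0.12 on. About 4 N to press fully; springs back
- button_top (a point): centre of the top of the red round button, 22 mm across, at the chamber's front, 52 mm above the table; press it downward. The steel latch (8 cm high) stands 25 mm behind it
- lid (a joint): lid angle, rad: 0 shut, 1.95 fully open against its stop (leaning back past upright). A spring swings it open as soon as the latch is released (it may rest against a hand that is in its way and goes on when that is gone); about 3 to 4 N at the tab closes it; the latch snaps in at the bottom when it is pressed down (some 5 N more), and then it reads under 0.03
- lid_hinge (a point): point on the lid's hinge line, at the chamber's rear edge, 64 mm above the table, mid-width; its axes turn with the lid: shut, they match the chamber's; y is the hinge line, -x runs from the hinge to the lid's front edge, 106 mm away, z to its outside (the lid is 46 mm deep)
- lid_tab (a point): middle of the outer face (lid z) of the blue finger tab on the lid's front edge: 118 mm from the hinge (lid -x), 35 mm to the wheel side, 11 mm above the seam. The tab is 44 mm wide, 5 mm thick and juts 24 mm from the front edge; open, it points up and slightly back, with its outer face to the rear; pull it forward from behind and then press it down
- rotor (a joint): angle of the rotor, rad: 0 with the marked face (pockets) and the orange spoke straight up; positive: they lean to the rear (chamber +x). Stiff: about 3 N at a spoke moves it, and it stays where it is left; turns freely either way to 3.1
- rotor_axis (a point): middle of the rotor's axis, 64 mm above the table: a flat plate 75 x 177 mm held between two cone centres; axis along chamber y; z points out through the marked face, which has four pockets, 33 x 84 mm, between ribs 3 mm wide and 4 mm high (pocket floors 4 mm from the axis plane), an orange stripe across the middle rib
- capstan (a point): hub centre of the spoked wheel on the rotor's shaft, 35 mm outside the chamber's +y wall, 64 mm above the table. Four straight spokes at 90 degrees, 9 mm thick, reach 51 mm from the axis; the orange one points along the rotor's z. A shut gripper let down beside an upper spoke pushes it round
- pocket0 (a point): front, -y: middle of the pocket's slide (9.5 mm above the pocket floor, 13.5 mm from the rotor's axis), so a seated slide's point coincides with it; z points away from the axis through the marked face, y along the rotor
- pocket1 (a point): front, +y (wheel side): middle of the pocket's slide (9.5 mm above the pocket floor, 13.5 mm from the rotor's axis), so a seated slide's point coincides with it; z points away from the axis through the marked face, y along the rotor
- pocket2 (a point): rear, -y: middle of the pocket's slide (9.5 mm above the pocket floor, 13.5 mm from the rotor's axis), so a seated slide's point coincides with it; z points away from the axis through the marked face, y along the rotor
- pocket3 (a point): rear, +y (wheel side): middle of the pocket's slide (9.5 mm above the pocket floor, 13.5 mm from the rotor's axis), so a seated slide's point coincides with it; z points away from the axis through the marked face, y along the rotor
- slide_a_mid (a point): loose glass microscope slide, 26 x 76 mm and 2 mm thick, lying flat, with a pale resin block (12 mm along x, 20 mm along y, top 19 mm above the slide's underside) fixed on its middle, by which it is gripped. The point is the middle of the block, 9.5 mm above the slide's underside; z points up out of the block, y along the slide's length. Three or four slides are there; an absent one reads None
- slide_b_mid (a point): loose glass microscope slide, 26 x 76 mm and 2 mm thick, lying flat, with a pale resin block (12 mm along x, 20 mm along y, top 19 mm above the slide's underside) fixed on its middle, by which it is gripped. The point is the middle of the block, 9.5 mm above the slide's underside; z points up out of the block, y along the slide's length. Three or four slides are there; an absent one reads None
- slide_c_mid (a point): loose glass microscope slide, 26 x 76 mm and 2 mm thick, lying flat, with a pale resin block (12 mm along x, 20 mm along y, top 19 mm above the slide's underside) fixed on its middle, by which it is gripped. The point is the middle of the block, 9.5 mm above the slide's underside; z points up out of the block, y along the slide's length. Three or four slides are there; an absent one reads None
- slide_d_mid (a point): loose glass microscope slide, 26 x 76 mm and 2 mm thick, lying flat, with a pale resin block (12 mm along x, 20 mm along y, top 19 mm above the slide's underside) fixed on its middle, by which it is gripped. The point is the middle of the block, 9.5 mm above the slide's underside; z points up out of the block, y along the slide's length. Three or four slides are there; an absent one reads None
- timer: bench timer, 60 x 68 x 30 mm, a bystander; origin at the middle of its underside
- note_block: yellow note block, 76 x 76 x 14 mm, a bystander; origin at the middle of its underside
Not all that is in view belongs to the job. Leave any purple look-alike of the part that bears slide_b_mid alone.

How it is judged (in metres and radians):
On the way, in this order (a step that is already met when the one before it is completed fails the run):
1. the lid has been released and is fully open (value of joint lid above 1.85 rad), for 0.2 s.
2. with the lid open, the marked face of the rotor points up (within 0.2 rad) (value of joint rotor between -0.2 and 0.2 rad and value of joint lid above 1.7 rad), for 0.2 s.
3. with the lid open, every slide lies flat in a pocket (value of joint lid above 1.7 rad and (x of slide_a_mid in the frame of rotor_axis between -0.024 and -0.012 m or x of slide_a_mid in the frame of rotor_axis between 0.012 and 0.024 m) and (y of slide_a_mid in the frame of rotor_axis between -0.05 and -0.037 m or y of slide_a_mid in the frame of rotor_axis between 0.037 and 0.05 m) and z of slide_a_mid in the frame of rotor_axis between 0.011 and 0.016 m and angle between the z axis of each of slide_a_mid, slide_b_mid, slide_c_mid, slide_d_mid and the z axis of rotor_axis, either way round below 0.07 rad and angle between each of slide_a_mid, slide_b_mid, slide_c_mid, slide_d_mid's own z axis and vertical below 0.5 rad and (x of slide_b_mid in the frame of rotor_axis between -0.024 and -0.012 m or x of slide_b_mid in the frame of rotor_axis between 0.012 and 0.024 m) and (y of slide_b_mid in the frame of rotor_axis between -0.05 and -0.037 m or y of slide_b_mid in the frame of rotor_axis between 0.037 and 0.05 m) and z of slide_b_mid in the frame of rotor_axis between 0.011 and 0.016 m and (x of slide_c_mid in the frame of rotor_axis between -0.024 and -0.012 m or x of slide_c_mid in the frame of rotor_axis between 0.012 and 0.024 m) and (y of slide_c_mid in the frame of rotor_axis between -0.05 and -0.037 m or y of slide_c_mid in the frame of rotor_axis between 0.037 and 0.05 m) and z of slide_c_mid in the frame of rotor_axis between 0.011 and 0.016 m and (x of slide_d_mid in the frame of rotor_axis between -0.024 and -0.012 m or x of slide_d_mid in the frame of rotor_axis between 0.012 and 0.024 m) and (y of slide_d_mid in the frame of rotor_axis between -0.05 and -0.037 m or y of slide_d_mid in the frame of rotor_axis between 0.037 and 0.05 m) and z of slide_d_mid in the frame of rotor_axis between 0.011 and 0.016 m), for 0.2 s.
At the end, for the whole second after the job is handed in: the lid is shut and latched (under 0.05 rad) with the button released, the rotor's marked face is up within 0.2 rad, and every slide lies flat, block up, in a pocket of its own (within about 6 mm of the pocket's middle, within 0.07 rad of flat) (value of joint lid below 0.05 rad and value of joint release below 0.08 rad and value of joint rotor between -0.2 and 0.2 rad and (x of slide_a_mid in the frame of rotor_axis between -0.024 and -0.012 m or x of slide_a_mid in the frame of rotor_axis between 0.012 and 0.024 m) and (y of slide_a_mid in the frame of rotor_axis between -0.05 and -0.037 m or y of slide_a_mid in the frame of rotor_axis between 0.037 and 0.05 m) and z of slide_a_mid in the frame of rotor_axis between 0.011 and 0.016 m and angle between the z axis of each of slide_a_mid, slide_b_mid, slide_c_mid, slide_d_mid and the z axis of rotor_axis, either way round below 0.07 rad and angle between each of slide_a_mid, slide_b_mid, slide_c_mid, slide_d_mid's own z axis and vertical below 0.5 rad and (x of slide_b_mid in the frame of rotor_axis between -0.024 and -0.012 m or x of slide_b_mid in the frame of rotor_axis between 0.012 and 0.024 m) and (y of slide_b_mid in the frame of rotor_axis between -0.05 and -0.037 m or y of slide_b_mid in the frame of rotor_axis between 0.037 and 0.05 m) and z of slide_b_mid in the frame of rotor_axis between 0.011 and 0.016 m and (x of slide_c_mid in the frame of rotor_axis between -0.024 and -0.012 m or x of slide_c_mid in the frame of rotor_axis between 0.012 and 0.024 m) and (y of slide_c_mid in the frame of rotor_axis between -0.05 and -0.037 m or y of slide_c_mid in the frame of rotor_axis between 0.037 and 0.05 m) and z of slide_c_mid in the frame of rotor_axis between 0.011 and 0.016 m and (x of slide_d_mid in the frame of rotor_axis between -0.024 and -0.012 m or x of slide_d_mid in the frame of rotor_axis between 0.012 and 0.024 m) and (y of slide_d_mid in the frame of rotor_axis between -0.05 and -0.037 m or y of slide_d_mid in the frame of rotor_axis between 0.037 and 0.05 m) and z of slide_d_mid in the frame of rotor_axis between 0.011 and 0.016 m); the robot touches nothing.
It fails at once if the timer was pushed more than 3 cm (distance of timer from where it was at the start of the episode above 0.03 m).
It fails at once if the note block was pushed more than 3 cm (distance of note_block from where it was at the start of the episode above 0.03 m).
Of slide_a, slide_b, slide_c, slide_d only 3 to 4 are there at a start; the rules pass over those that are not, and their reading is None.
At some moment in a run one of slide_a, slide_b, slide_c, slide_d may be knocked a few centimetres aside while the robot is not near it.
It also fails if it takes over 210 s, if anything falls off the work surface, if the arm or the gripper's body presses on something with over 40 N, if the wrist force passes 120 N, or if a joint passes its speed limit or range.

## Working session

There is one attempt and no reset: what is moved stays moved. The work goes in short steps, Python scripts to look and compute and a tool call to move; the robot and the scene stay as the last step left them, time stands still between calls to the robot, and variables do not carry over. Pictures are saved under pics/ and viewed, and the job is handed in when it is done.

Besides the shell and the picture viewer there is one more tool, called after "Request:" as name(argument=value, ...), one argument or row to a line, values as JSON. arm_command: Moves the arm, as the interface text tells. Its arguments: {"type":"object","properties":{"deltas":{"type":"array","items":{"type":"array"}},"grip_force":{"type":"number"}},"required":["deltas"]}

```bash
ls; mkdir -p pics
cat > h.py <<'E'
import numpy as np, cv2
from workcell import env, cams
def grab(n,fn=None,scale=1.5):
    f=cams.grab_frame(n)
    if fn:
        im=cv2.cvtColor(f["img"],cv2.COLOR_RGB2BGR)
        cv2.imwrite("pics/"+fn,cv2.resize(im,None,fx=scale,fy=scale,interpolation=cv2.INTER_CUBIC))
    return f
def cam(f):
    R=cv2.Rodrigues(np.array(f["rvec"],float))[0]; t=np.array(f["tvec"],float).reshape(3); return R,t,np.array(f["K"],float)
def onplane(f,px,z):
    R,t,K=cam(f); d=R.T@np.linalg.inv(K)@np.array([px[0],px[1],1.]); c=-R.T@t
    return c+d*(z-c[2])/d[2]
def proj(f,P):
    R,t,K=cam(f); q=(R@np.atleast_2d(np.array(P,float)).T).T+t; q=(K@q.T).T; return q[:,:2]/q[:,2:]
E
python3 - <<'E'
from h import *
for n in ("scene","side","wrist"):
    f=grab(n,n+"0.png"); R,t,K=cam(f); print(n,-R.T@t,R[2],K[0,0])
print(env.state())
E
```

```text
pics
scene [-27.15178926 539.34395359 765.21814025] [ 0.57355635 -0.51229256 -0.63921002] 369.4562918350209
side [296.11180968 846.7224933  636.62135164] [ 0.25136689 -0.80141174 -0.54272821] 402.59058700225773
wrist [574.17540481  73.5355052  384.25210779] [-3.11678582e-04 -2.57290317e-01 -9.66334102e-01] 322.2703716502017
{'time_s': 0.15, 'qpos': array([-1.14591568e+00,  1.83431150e+01,  8.96893618e+01, -7.70536164e-04,
        7.20410766e+01, -1.14482820e+00]), 'qvel': array([-0.11379463, -0.19993637, -0.15055833, -0.02459471,  0.08285546,
        0.11713675]), 'effort': array([-5.72294630e-04, -4.12774551e+01, -2.32154489e+01,  7.26667210e-02,
        4.33494255e-02, -9.00343002e-05]), 'ee_pos': array([5.74658352e+02, 3.44546730e-03, 2.24321206e+02]), 'ee_rot': array([-90.57410584,  89.92644294, 179.42504473]), 'force': array([-0.52880459,  0.4187424 ,  0.55934959]), 'torque': array([ 0.04248303, -0.0401982 , -0.02028379]), 'gripper_width': 91.26096383736635}
```

View pics/scene0.png

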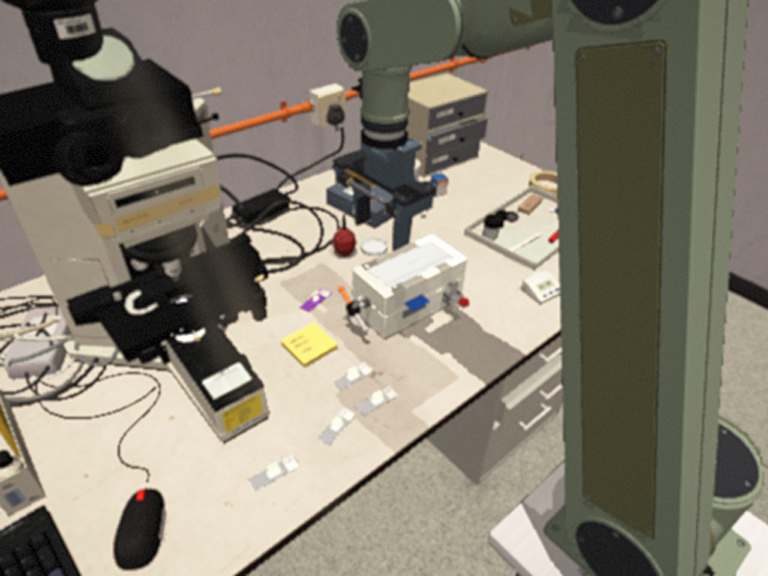

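View pics/side0.png

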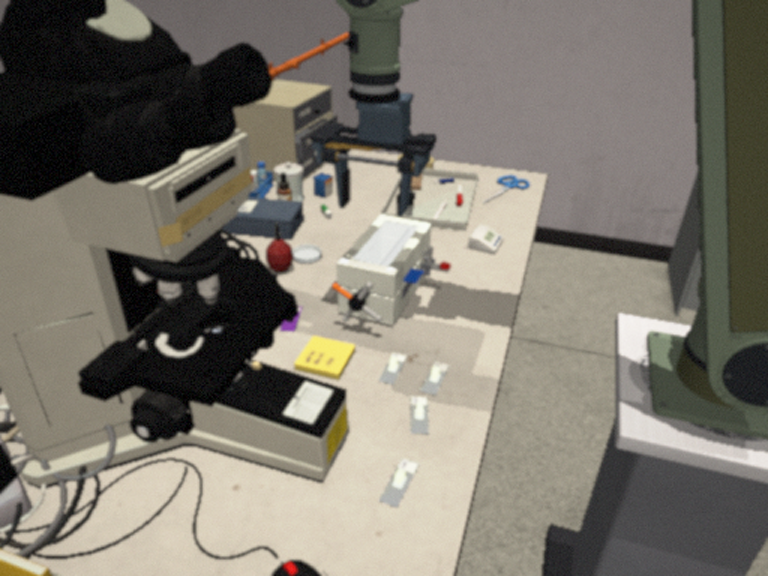

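View pics/wrist0.png

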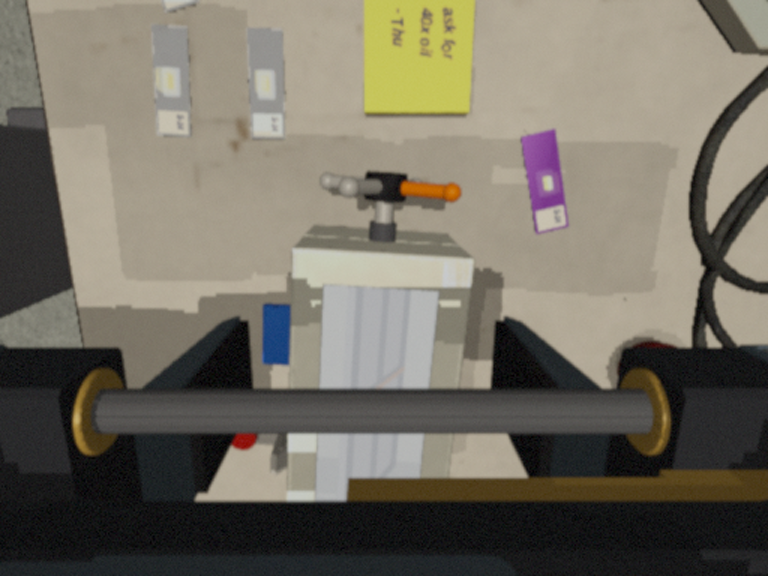

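Run:
```python
from h import *
a=cv2.imread("pics/wrist0.png"); 
f=grab("wrist");im=cv2.cvtColor(f["img"],cv2.COLOR_RGB2BGR)
cv2.imwrite("pics/w1.png",cv2.resize(im[100:340,150:350],None,fx=3,fy=2.5*1.0,interpolation=cv2.INTER_CUBIC))
g=grab("side");im=cv2.cvtColor(g["img"],cv2.COLOR_RGB2BGR)
cv2.imwrite("pics/s1.png",cv2.resize(im[130:230,210:310],None,fx=6,fy=6,interpolation=cv2.INTER_CUBIC))
for nm in ("lid_tab","button_top","capstan","chamber_base","slide_a_mid","timer","note_block"):
    for ff,n in ((f,"w"),(g,"s")):
        print(nm,n,[(np.round(d["centre"],1),round(d["conf"],2),int(d["region"].sum())) for d in cams.silhouettes(ff,nm)])
```

```text
lid_tab w [(array([245.1, 223.8]), 0.56, 15829), (array([174.1,  54.4]), 0.44, 1777)]
lid_tab s [(array([255.8, 170.4]), 0.75, 2258), (array([268.5, 322.8]), 0.44, 482), (array([234.9, 195.3]), 0.17, 251)]
button_top w [(array([182.6, 293.8]), 0.94, 452)]
button_top s [(array([290.6, 177.1]), 0.45, 90)]
capstan w [(array([259.1, 126.8]), 0.78, 1439)]
capstan s [(array([239.1, 201.3]), 0.77, 286), (array([214., 235.]), 0.74, 820)]
chamber_base w [(array([246.9, 219.8]), 0.61, 18931), (array([244.1, 222.2]), 0.55, 15714)]
chamber_base s [(array([255.8, 181.1]), 0.96, 3407)]
slide_a_mid w [(array([113.1,  51.6]), 0.98, 1745), (array([258.6, 126.4]), 0.19, 1473)]
slide_a_mid s [(array([288.7, 254.1]), 0.48, 233), (array([238. , 200.6]), 0.2, 167)]
timer w [(array([244.7, 218.1]), 0.7, 18854), (array([278.8,  38.3]), 0.69, 5484)]
timer s [(array([321.1, 162.5]), 0.72, 311)]
note_block w [(array([278. ,  39.8]), 0.79, 5452), (array([177.4, 294.9]), 0.35, 526)]
note_block s [(array([215.3, 236.1]), 0.74, 817)]
```

View pics/w1.png

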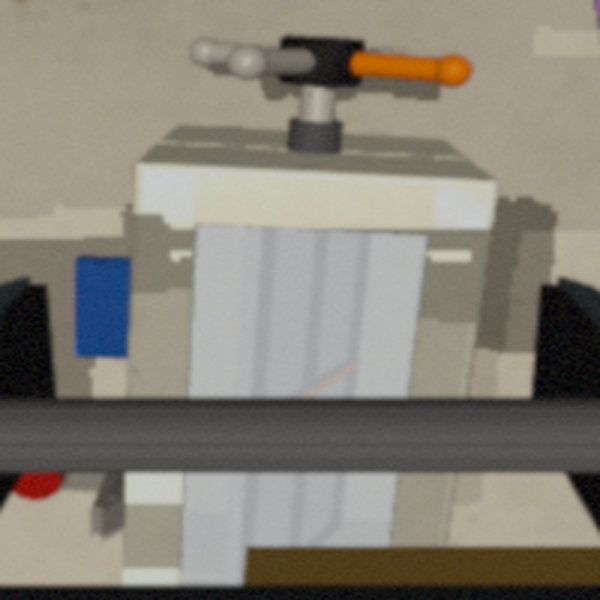

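View pics/s1.png

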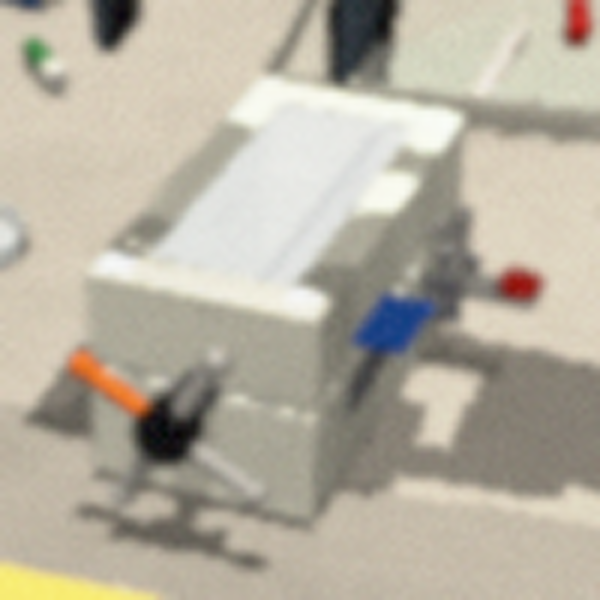

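Run:
```python
from h import *
from scipy.optimize import least_squares
f=grab("wrist"); g=grab("side")
obs=[(f,(195.7,166),(-53,103,110)),(f,(314.3,173.2),(53,103,110)),
(f,(175.7,202.8),(-77,57,75)),(f,(193.3,202.8),(-53,57,75)),(f,(175.3,242.4),(-77,13,75)),(f,(192.3,243.2),(-53,13,75)),
(g,(210+325/6,130+300/6),(-53,103,110)),(g,(210+90/6,130+265/6),(53,103,110)),(g,(210+312/6,130+522/6),(-53,103,0)),(f,(257.7,123.5),(0,138,64)),(g,(210+460/6,130+115/6),(-53,-103,110)),(g,(210+265/6,130+75/6),(53,-103,110))]
def W(p,P):
    c,s=np.cos(p[2]),np.sin(p[2]); return np.array([p[0]+c*P[0]-s*P[1],p[1]+s*P[0]+c*P[1],P[2]])
def res(p): return np.concatenate([proj(ff,W(p,P))[0]-px for ff,px,P in obs])
r=least_squares(res,[570,20,0],loss="soft_l1"); p=r.x; print(p,np.degrees(p[2])); print(np.round(res(p).reshape(-1,2),1))
for n,P in dict(button=(-95,-50,52),cap=(0,138,64)).items(): print(n,W(p,P))
print("button from px", onplane(f,(182.6-1.,293.8),52), "local", )
b=onplane(f,(162.5,293.5),52); print(b)
for a in np.arange(0.6,2.2,0.2):
    P=W(p,(48*np.sin(a),138,64+48*np.cos(a))); print(round(a,1),np.round(proj(f,P)[0],1),np.round(proj(g,P)[0],1))
```

```text
[ 5.73837604e+02 -7.99152718e+01 -7.33440459e-02] -4.2023042840923335
[[-1.9 -1.6]
 [ 1.6  0. ]
 [-1.7 -0.7]
 [ 4.7  1. ]
 [-1.9  0.3]
 [ 4.2  1.1]
 [-1.9  3.6]
 [-1.3  0.8]
 [-0.9  2.1]
 [-0.9  1.4]
 [ 1.2  0. ]
 [-0.4  0.1]]
button [ 475.42909342 -122.81940924   52.        ]
cap [583.95001047  57.71371947  64.        ]
button from px [ 498.12270052 -135.50394583   52.        ] local
[ 475.90380515 -135.08926818   52.        ]
0.6 [289.6 129.6] [227.1 185.8]
0.8 [297.  129.8] [224.5 187.3]
1.0 [302.4 129.7] [222.4 189.3]
1.2 [305.5 129.5] [221.  191.8]
1.4 [306.5 129.1] [220.2 194.6]
1.6 [305.4 128.5] [220.  197.7]
1.8 [302.6 127.8] [220.6 200.9]
2.0 [298.1 127.1] [221.8 204. ]
```

```bash
cat >> h.py <<'E'
from scipy.optimize import least_squares
CH=np.array([573.8,-79.9,-0.0733])
def W(P,p=CH):
    c,s=np.cos(p[2]),np.sin(p[2]); return np.array([p[0]+c*P[0]-s*P[1],p[1]+s*P[0]+c*P[1],P[2]])
def L(Q,p=CH):
    c,s=np.cos(p[2]),np.sin(p[2]); d=np.array(Q)[:2]-p[:2]; return np.array([c*d[0]+s*d[1],-s*d[0]+c*d[1],Q[2]])
def tri(obs):
    x0=np.array([550.,0,50])
    return least_squares(lambda X: np.concatenate([proj(f,X)[0]-px for f,px in obs]),x0)
E
python3 - <<'E'
from h import *
print(env.tip_reach)
o=[]
for n in("scene","side"):
    f=grab(n); a=f["img"].astype(int); m=((a[...,0]>110)&(a[...,1]<70)&(a[...,2]<70)).astype(np.uint8)
    k,lab,st,ce=cv2.connectedComponentsWithStats(m)
    for i in range(1,k):
        if st[i,4]>5:
            q=onplane(f,ce[i],48)
            if abs(q[0]-480)<60 and abs(q[1]+130)<80: print(n,st[i],ce[i],q,L(q)); o.append((f,ce[i]))
if len(o)==2: r=tri(o); print(r.x,L(r.x),r.fun)
im=cv2.cvtColor(grab("scene")["img"],cv2.COLOR_RGB2BGR)
cv2.imwrite("pics/c1.png",cv2.resize(im[150:230,225:325],None,fx=6,fy=6,interpolation=cv2.INTER_CUBIC))
E
```

```text
11.0
scene [306 199   6   5  23] [308.60869565 200.95652174] [ 472.31223048 -132.43240485   48.        ] [-97.36807223 -59.82373637  48.        ]
side [294 176   5   4  17] [296.05882353 177.23529412] [ 474.63924764 -135.21011425   48.        ] [-94.84387985 -62.42356929  48.        ]
[ 473.78857402 -133.85745207   47.77384922] [-95.79133057 -61.13683789  47.77384922] [-0.0522288  -0.40126275  0.18049219  0.34787384]
```

View pics/c1.png

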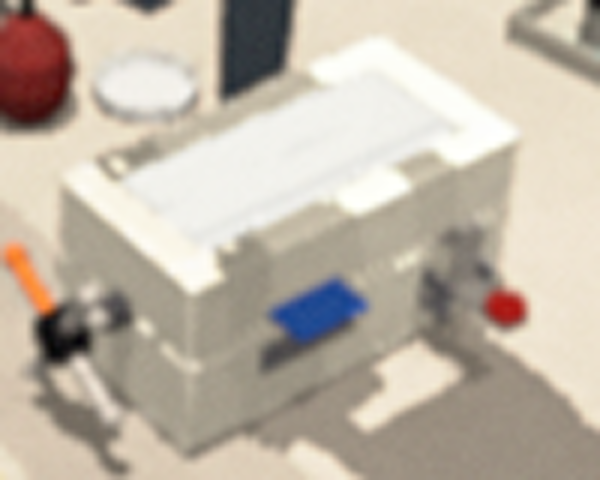

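Request:
arm_command(
  deltas=[
    [0, [-30, -35, 0], 0.14],
    [0, [-60, -70, 0], 0.28],
    [0, [-90, -105, 0], 0.42],
    [0, [-105, -134, 0], 0.56],
    [0, [-105, -134, 0], 0.7],
    [0, [-105, -134, -20], 0.84],
    [0, [-105, -134, -50], 0.98],
    [0, [-105, -134, -90], 1.12],
    [0, [-105, -134, -120], 1.26],
    [0, [-105, -134, -140], 1.4],
    [0, [-105, -134, -150], 1.5],
    [0, [-105, -134, -150], 1.5],
    [0, [-105, -134, -150], 1.5],
  ],
  grip_force=20,
)

```text
time_s: 2.5
ee_pos: [470.4, -134.1, 75.3]
ee_rot: [4.4, 90.0, 0.2]
force: [-0.2, -0.3, 0.2]
gripper_width: 0.4
```

Run:
```python
from h import *
grab("side","s2.png"); grab("wrist","w2.png");print(env.state()["qpos"])
```

```text
[-1.72644604e+01  1.93531594e+01  1.12722823e+02  6.55607685e-03
  4.78154755e+01 -1.03131184e+02]
```

View pics/s2.png

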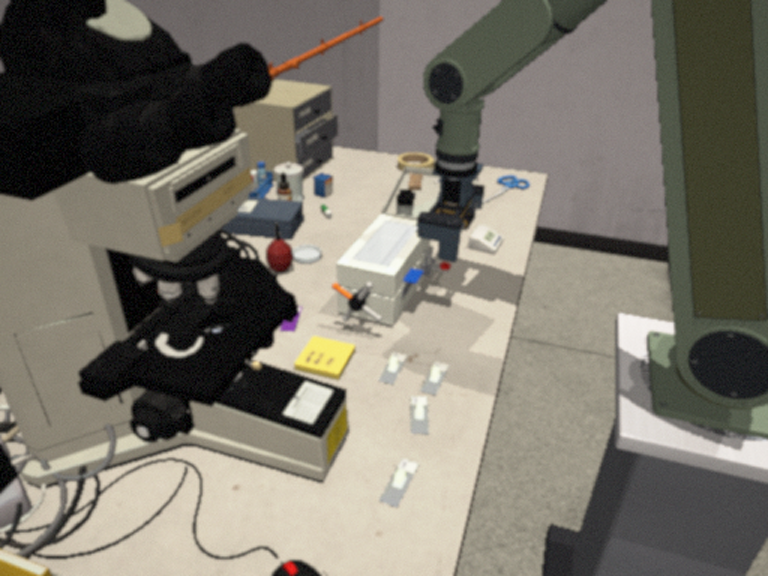

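View pics/w2.png

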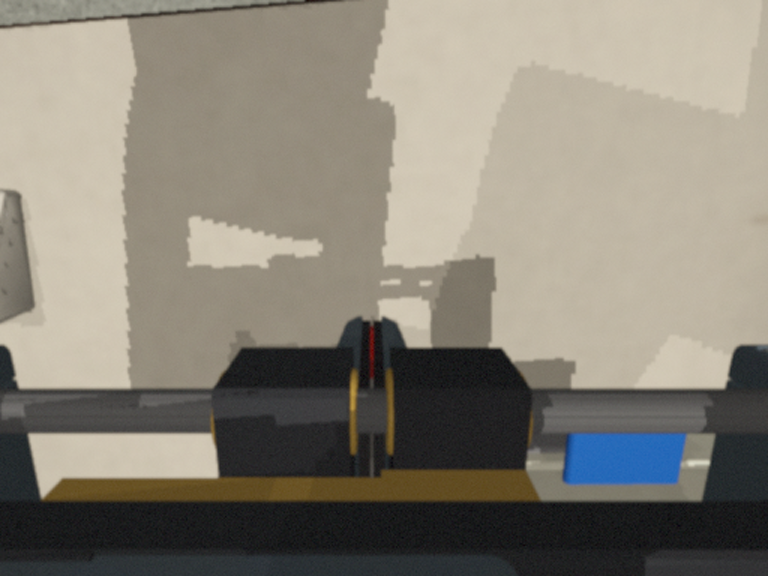

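Request:
arm_command(
  deltas=[
    [0, [0, 0, -8], 0],
    [0, [0, 0, -13], 0],
    [0, [0, 0, -16], 0],
    [0, [0, 0, -18], 0],
    [0, [0, 0, -20], 0],
    [0, [0, 0, -20], 0],
    [0, [0, 0, -20], 0],
    [0, [0, 0, -20], 0],
  ],
)

```text
time_s: 3.4
ee_pos: [468.8, -134.0, 56.1]
ee_rot: [-179.3, 89.9, 176.7]
force: [-6.4, 0.2, 16.3]
gripper_width: 0.0
```

Run:
```python
from h import *
grab("side","s3.png")
```

```text
(no output)
```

View pics/s3.png

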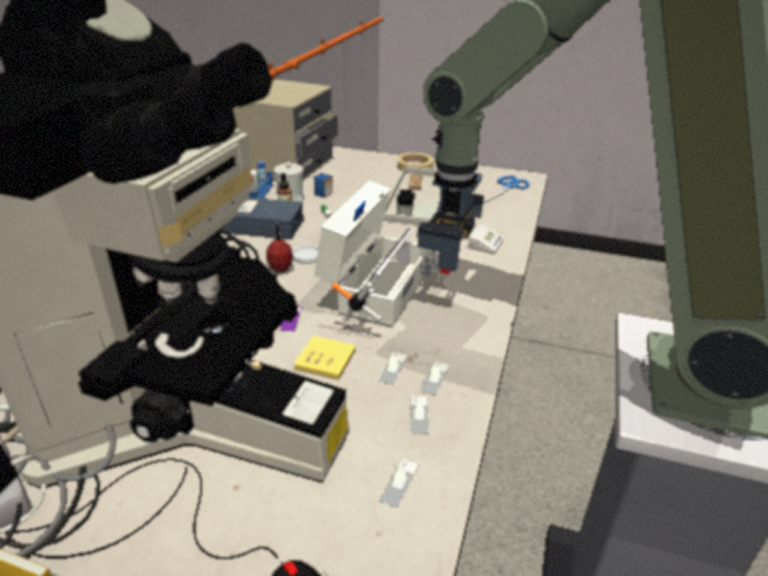

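Request:
arm_command(
  deltas=[
    [0, [-3, 0, 30], 0],
    [0, [-3, 0, 80], 0],
    [0, [0, 0, 130], -0.14],
    [0, [0, 0, 175], -0.28],
    [0, [20, 40, 185], -0.42],
    [0, [40, 80, 185], -0.56],
    [0, [60, 120, 185], -0.7],
    [0, [80, 160, 185], -0.84],
    [0, [110, 195, 185], -0.98],
    [0, [150, 195, 185], -1.12],
    [0, [186, 195, 185], -1.26],
    [0, [186, 195, 185], -1.4],
    [0, [186, 195, 185], -1.54],
    [0, [186, 195, 185], -1.57],
    [0, [186, 195, 185], -1.57],
    [0, [186, 195, 185], -1.57],
  ],
)

```text
time_s: 5.05
ee_pos: [656.1, 61.1, 239.6]
ee_rot: [-156.0, 90.0, 110.0]
force: [0.2, -0.7, -0.5]
gripper_width: 0.4
```

Run:
```python
from h import *
grab("side","s4.png"); grab("wrist","w4.png")
print(L(env.state()["ee_pos"]))
```

```text
[ 71.69033279 146.56546911 239.82895498]
```

View pics/s4.png

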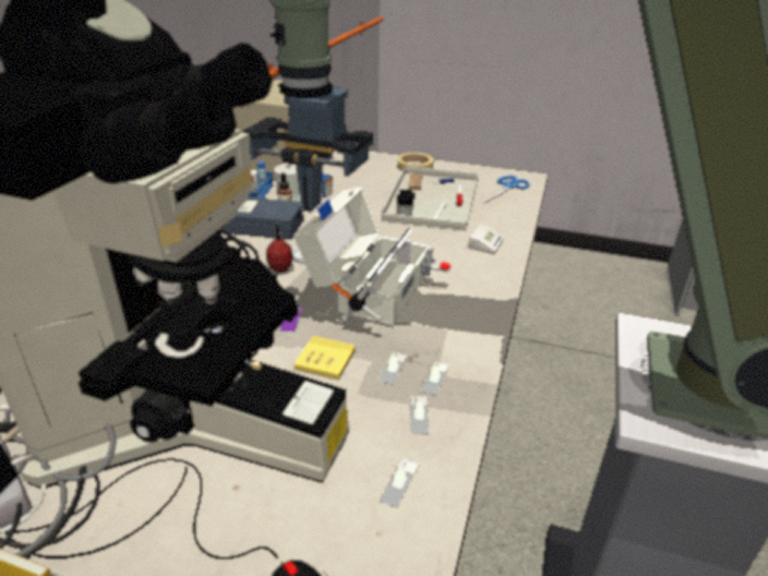

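View pics/w4.png

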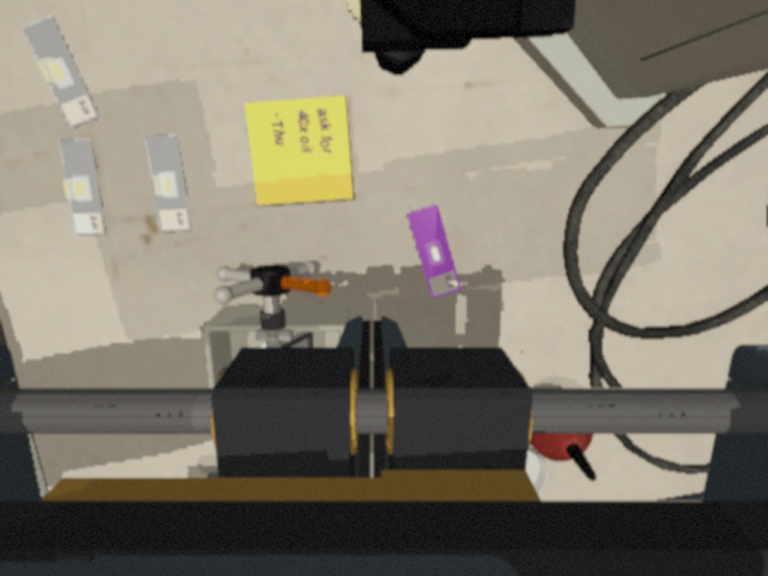

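Request:
arm_command(
  deltas=[
    [0, [0, 0, -40], 0],
    [0, [0, 0, -80], 0],
    [0, [0, 0, -115], 0],
    [0, [0, 0, -138], 0],
    [0, [0, 0, -147], 0],
    [0, [0, 0, -147], 0],
    [0, [-8, 0, -147], 0],
    [0, [-16, 1, -147], 0],
    [0, [-24, 2, -147], 0],
    [0, [-30, 2, -147], 0],
    [0, [-35, 2, -147], 0],
    [0, [-38, 3, -147], 0],
    [0, [-38, 3, -147], 0],
  ],
)

```text
time_s: 6.45
ee_pos: [630.7, 63.2, 101.1]
ee_rot: [92.0, 88.0, -1.9]
force: [17.1, -4.3, 10.1]
gripper_width: 0.3
```

Run:
```python
from h import *
g=grab("side"); im=cv2.cvtColor(g["img"],cv2.COLOR_RGB2BGR)
cv2.imwrite("pics/s5.png",cv2.resize(im[80:230,180:330],None,fx=4,fy=4,interpolation=cv2.INTER_CUBIC))
grab("wrist","w5.png")
print(L(env.state()["ee_pos"]))
```

```text
[ 46.2997834  146.8195442  101.10357175]
```

View pics/s5.png

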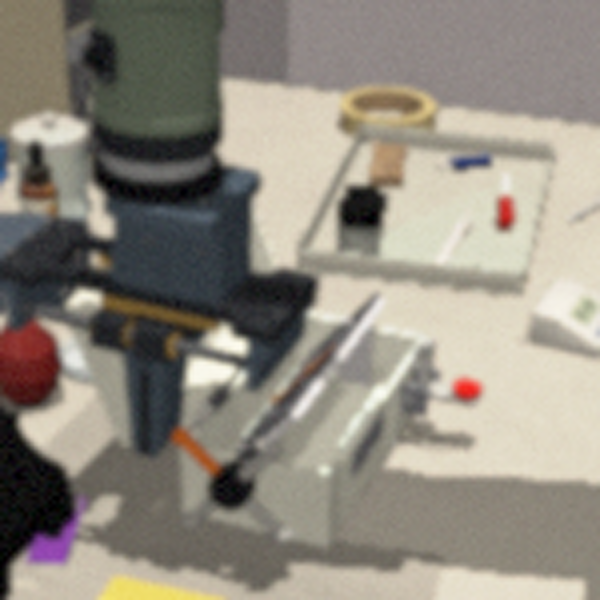

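View pics/w5.png

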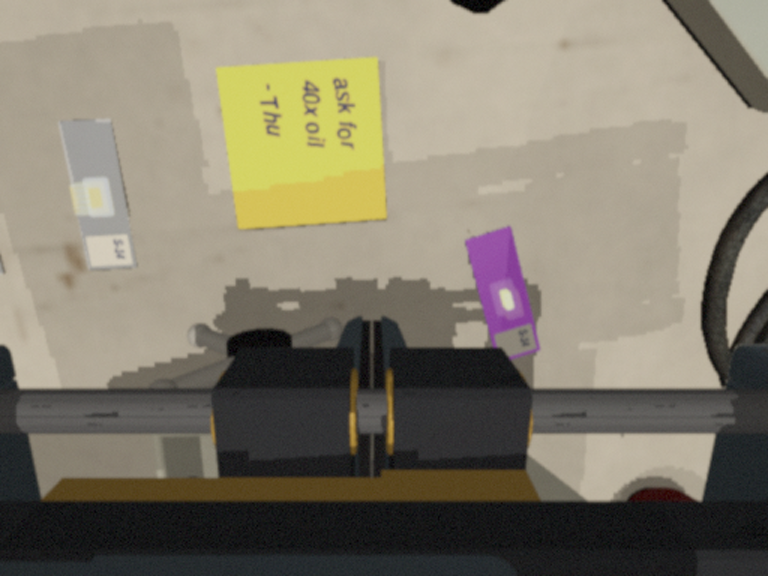

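Request:
arm_command(
  deltas=[
    [0, [0, 0, 0], 0],
    [0, [0, 0, 0], 0],
    [0, [0, 0, 0], 0],
    [0, [0, 0, 0], 0],
  ],
)

```text
time_s: 6.95
ee_pos: [630.7, 63.1, 101.1]
ee_rot: [92.3, 88.1, -1.7]
force: [17.0, -4.5, 11.3]
gripper_width: 0.4
```

Run:
```python
from h import *
for n in("side","scene"):
    g=grab(n); im=cv2.cvtColor(g["img"],cv2.COLOR_RGB2BGR)
    a,b=(180,80) if n=="side" else (190,80)
    cv2.imwrite("pics/%s6.png"%n,cv2.resize(im[b:b+150,a:a+150],None,fx=4,fy=4,interpolation=cv2.INTER_CUBIC))
print(env.state()["force"],L(env.state()["ee_pos"]))
```

```text
[17.29478879 -3.89658251 11.90740596] [ 46.29927157 146.79809995 101.08269099]
```

View pics/side6.png

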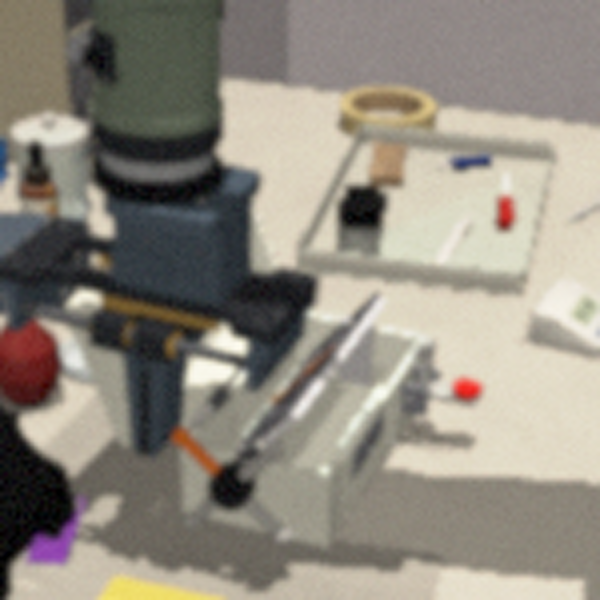

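View pics/scene6.png

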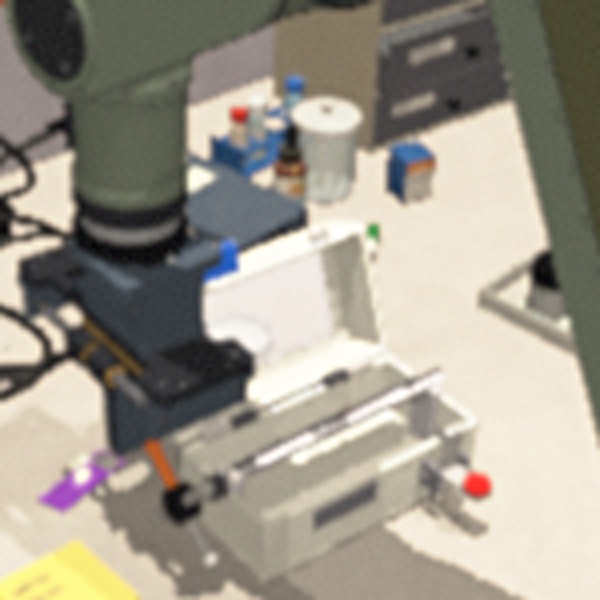

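Request:
arm_command(
  deltas=[
    [0, [20, 0, 0], 0],
    [0, [38, -2, 20], 0],
    [0, [38, -2, 60], 0],
    [0, [38, -2, 87], 0],
    [0, [10, 0, 87], 0],
    [0, [-23, 2, 87], 0],
    [0, [-23, 2, 87], 0],
    [0, [-23, 2, 87], 0],
  ],
)

```text
time_s: 7.85
ee_pos: [594.6, 66.2, 181.3]
ee_rot: [98.6, 89.9, 4.6]
force: [0.5, -0.4, 0.6]
gripper_width: 0.4
```

Run:
```python
from h import *
s=env.state();print(s["force"],L(s["ee_pos"]),s["qpos"])
g=grab("side"); im=cv2.cvtColor(g["img"],cv2.COLOR_RGB2BGR)
cv2.imwrite("pics/s7.png",cv2.resize(im[80:230,180:330],None,fx=4,fy=4,interpolation=cv2.INTER_CUBIC))
f=grab("wrist","w7.png")
g2=grab("scene")
for a in np.arange(0.4,1.7,0.2):
    P=W((48*np.sin(a),138,64+48*np.cos(a))); print(round(a,1),np.round(proj(f,P)[0],1),np.round(proj(g,P)[0],1))
for q,n in ((f,"w"),(g,"s"),(g2,"c")):
    a=q["img"].astype(int); m=((a[...,0]>150)&(a[...,1]>50)&(a[...,1]<150)&(a[...,2]<70)).astype(np.uint8)
    print(n,np.round(cv2.connectedComponentsWithStats(m)[2],0).tolist()[1:8])
```

```text
[ 0.54991022 -0.3978347   0.57551811] [ 10.08192479 147.20058459 181.3092259 ] [ 5.24888111e+00  2.20161858e+01  9.05011642e+01 -1.71849859e-03
  6.73434639e+01  9.24072338e+00]
0.4 [257.8 220.2] [230.2 185. ]
0.6 [268.4 218.2] [227.1 185.9]
0.8 [277.1 215.7] [224.5 187.3]
1.0 [283.5 212.8] [222.5 189.3]
1.2 [287.5 209.6] [221.  191.8]
1.4 [289.2 206.4] [220.2 194.6]
1.6 [288.5 203.3] [220.1 197.7]
w [[259, 259, 3, 21, 37], [234, 260, 3, 15, 28], [235, 278, 2, 4, 5], [259, 282, 3, 13, 29], [234, 284, 3, 12, 28], [141, 286, 1, 2, 2], [142, 289, 1, 4, 4]]
s [[180, 34, 29, 16, 91], [305, 130, 3, 6, 10], [184, 162, 3, 2, 3], [294, 176, 5, 3, 6], [296, 179, 1, 1, 1], [298, 178, 1, 1, 1], [224, 188, 10, 10, 31]]
c [[140, 69, 66, 22, 245], [248, 108, 4, 2, 5], [296, 121, 2, 1, 2], [263, 122, 1, 1, 1], [0, 127, 4, 5, 15], [227, 190, 7, 12, 33], [307, 199, 5, 5, 13]]
```

View pics/s7.png

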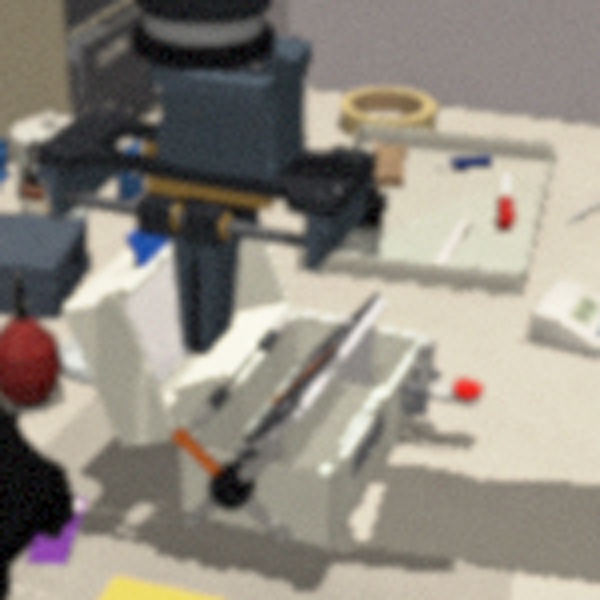

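View pics/w7.png

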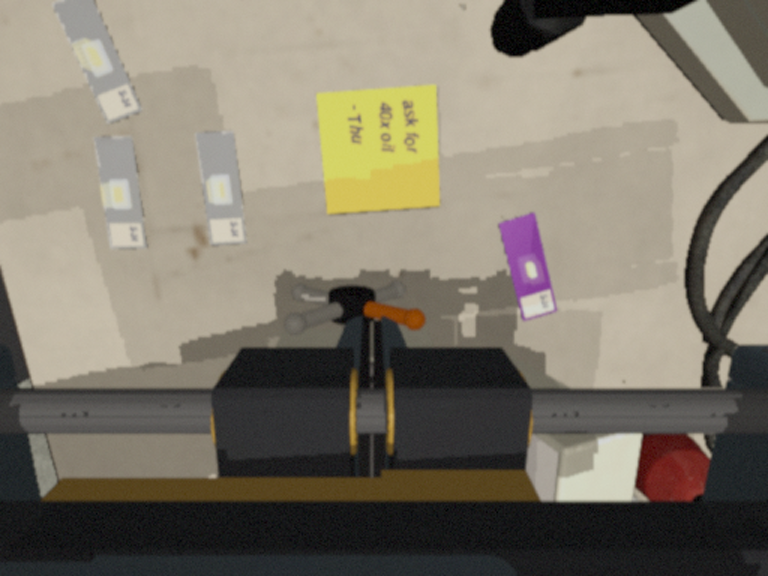

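Request:
arm_command(
  deltas=[
    [0, [-6, 0, -30], 0],
    [0, [-6, 0, -60], 0],
    [0, [-6, 0, -76], 0],
    [0, [-6, 0, -80], 0],
    [0, [-11, 1, -80], 0],
    [0, [-17, 1, -80], 0],
    [0, [-23, 2, -80], 0],
    [0, [-30, 2, -82], 0],
    [0, [-35, 2, -85], 0],
    [0, [-39, 3, -89], 0],
    [0, [-42, 3, -93], 0],
    [0, [-42, 3, -97], 0],
    [0, [-42, 3, -101], 0],
    [0, [-42, 3, -101], 0],
    [0, [-42, 3, -101], 0],
  ],
)

```text
time_s: 9.5
ee_pos: [552.7, 69.2, 78.7]
ee_rot: [-102.5, 90.0, 163.5]
force: [1.2, 0.8, 2.7]
gripper_width: 0.4
```

Run:
```python
from h import *
s=env.state();print(s["force"],L(s["ee_pos"]))
g=grab("side"); im=cv2.cvtColor(g["img"],cv2.COLOR_RGB2BGR)
cv2.imwrite("pics/s8.png",cv2.resize(im[80:230,180:330],None,fx=4,fy=4,interpolation=cv2.INTER_CUBIC))
```

```text
[1.24267592 0.75850841 2.70731817] [-31.94080692 147.14527973  78.72699539]
```

View pics/s8.png

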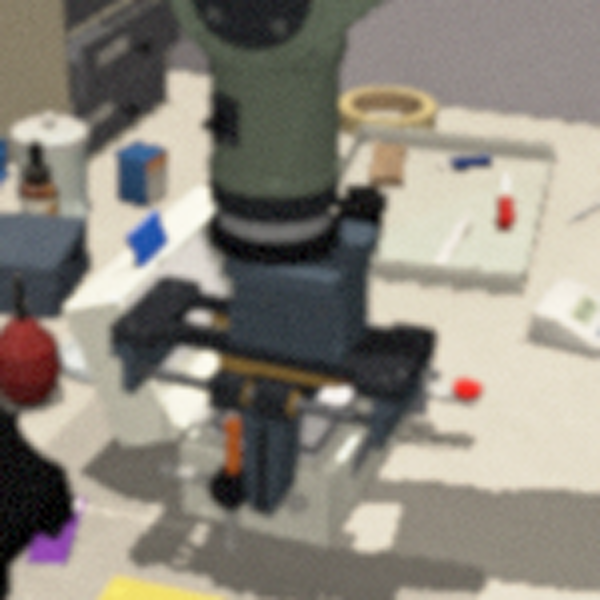

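Request:
arm_command(
  deltas=[
    [0, [0, 0, 30], 0],
    [0, [0, 0, 70], 0],
    [0, [-10, 20, 110], 0],
    [0, [-30, 60, 150], 0],
    [0, [-50, 100, 160], 0],
    [0, [-50, 100, 160], 0],
    [0, [-50, 100, 160], 0],
  ],
)

```text
time_s: 10.25
ee_pos: [501.6, 169.4, 238.4]
ee_rot: [-56.2, 89.8, -150.0]
force: [-0.2, -0.2, -0.5]
gripper_width: 0.2
```

Run:
```python
from h import *
s=env.state();print(s["force"],s["ee_pos"])
g=grab("side"); im=cv2.cvtColor(g["img"],cv2.COLOR_RGB2BGR)
cv2.imwrite("pics/s9.png",cv2.resize(im[80:230,180:330],None,fx=4,fy=4,interpolation=cv2.INTER_CUBIC))
f=grab("wrist","w9.png")
import pickle
pickle.dump({k:f[k] for k in("img","K","rvec","tvec")},open("w9.pkl","wb"))
for d in cams.silhouettes(f,"slide_a_mid"):
    m=d["region"].astype(np.uint8); c=max(cv2.findContours(m,0,1)[0],key=cv2.contourArea)
    q=np.array([onplane(f,p,2)[:2] for p in c[:,0]],np.float32); r=cv2.minAreaRect(q)
    print(d["conf"],d["centre"],[np.round(x,1) for x in r])
```

```text
[-0.230896   -0.15278882 -0.53779573] [501.5658459  169.37276515 238.37208381]
0.77 [194.0, 200.1] [array([427.5, 131.5]), array([76.6, 27.8]), np.float64(88.1)]
```

View pics/s9.png

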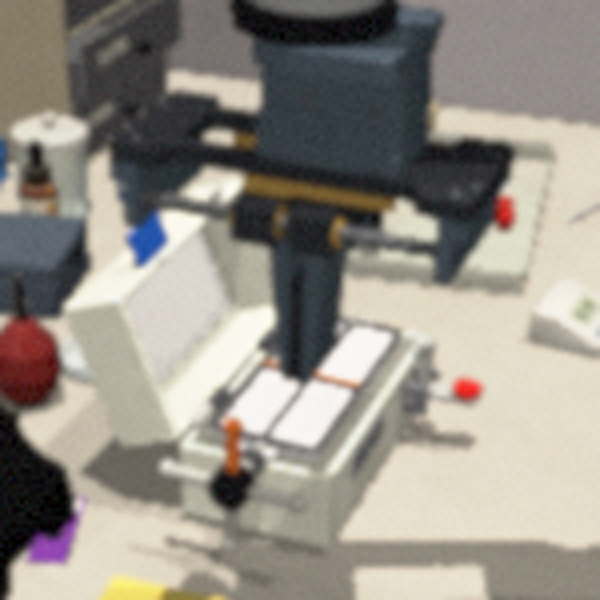

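View pics/w9.png

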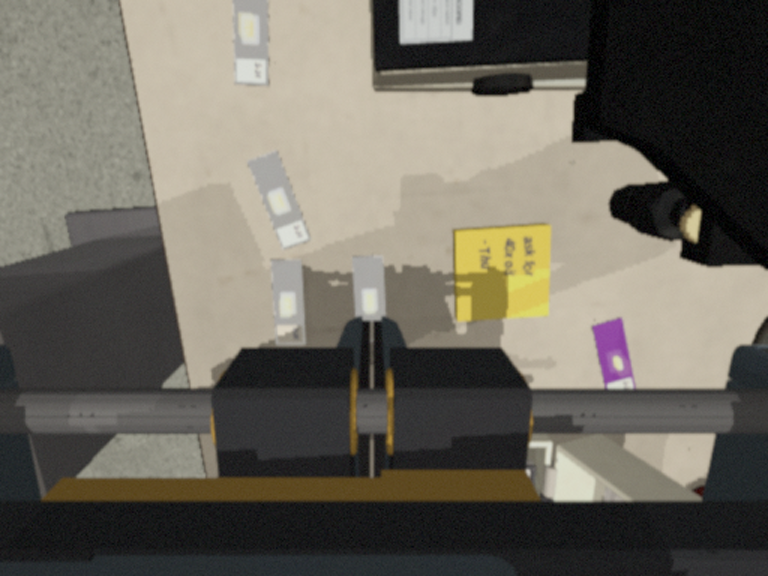

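Request:
arm_command(
  deltas=[
    [0, [-30, 15, 5], 0],
    [0, [-50, 25, 10], 0],
    [0, [-50, 25, 10], 0],
    [0, [-50, 25, 10], 0],
  ],
)

```text
time_s: 10.8
ee_pos: [453.4, 193.1, 248.3]
ee_rot: [-22.0, 89.9, -116.0]
force: [-0.2, -0.4, -0.8]
gripper_width: 0.6
```

```bash
cat >> h.py <<'E'
def slides(f,fn=None):
    # grey glass slides: fit rectangle using known seg by colour threshold near given centres
    out=[]
    for d in cams.silhouettes(f,"slide_a_mid"):
        m=d["region"].astype(np.uint8); c=max(cv2.findContours(m,0,1)[0],key=cv2.contourArea)
        q=np.array([onplane(f,p,2)[:2] for p in c[:,0]],np.float32); r=cv2.minAreaRect(q)
        out.append((round(d["conf"],2),np.round(d["centre"],1),[np.round(x,1) for x in r]))
    return out
E
python3 - <<'E'
from h import *
import pickle
s=env.state();print(s["ee_pos"])
for i in range(3):
    f=grab("wrist","w10.png" if i==0 else None)
    for o in slides(f): print(o)
pickle.dump({k:f[k] for k in("img","K","rvec","tvec")},open("w10.pkl","wb"))
for n in("scene","side"):
    f=grab(n)
    print(n)
    for o in slides(f): print(o)
E
```

```text
[453.41704772 193.05806303 248.34917384]
(0.57, array([229.6, 202.8]), [array([427.2, 141.4]), array([60.8, 24.9]), np.float64(85.6)])
(0.18, array([373.9, 320.4]), [array([620., -51.]), array([34.3, 61.7]), np.float64(69.8)])
(0.74, array([229.2, 201.1]), [array([427.4, 141. ]), array([56.8, 25.1]), np.float64(85.6)])
(0.55, array([229.8, 203.2]), [array([427.2, 139.8]), array([59.7, 25.1]), np.float64(85.6)])
(0.2, array([432. , 318.3]), [array([713.5, -44.6]), array([56.9, 98.1]), np.float64(85.9)])
scene
(0.81, array([252. , 264.3]), [array([425.3, 132.3]), array([75.1, 27.9]), np.float64(86.4)])
(0.32, array([360.7, 192.2]), [array([ 430.6, -344.5]), array([94.3, 85. ]), np.float64(81.2)])
side
(0.82, array([286.7, 249.9]), [array([427.4, 128.9]), array([74.2, 24.5]), np.float64(86.3)])
(0.19, array([280.3, 275.7]), [array([430.6, 213.8]), array([25.7, 79.5]), np.float64(16.9)])
```

View pics/w10.png

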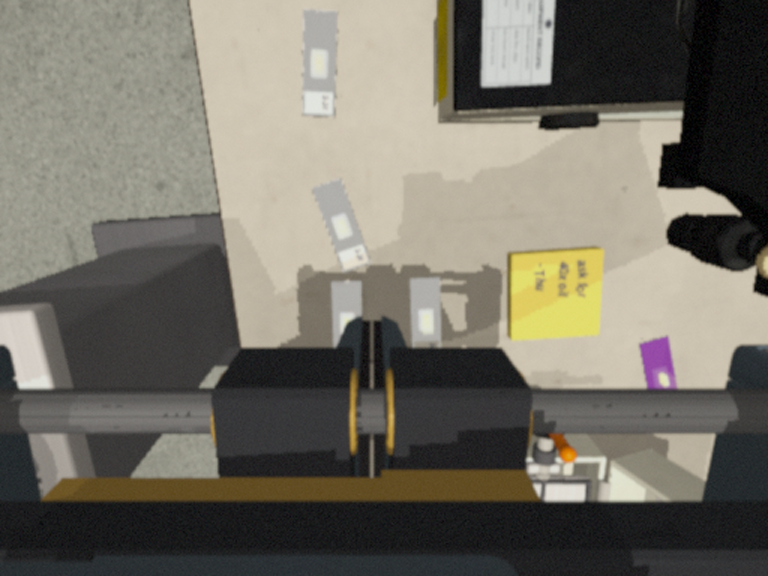

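Run:
```python
from h import *
import pickle
f10=pickle.load(open("w10.pkl","rb")); f9=pickle.load(open("w9.pkl","rb"))
Q={"D":(f10,[(305,10),(338,11),(334,116),(302,115)]),"C":(f10,[(312,186),(338,178),(368,258),(343,269)]),"A9":(f9,[(272,258),(303,259),(306,345),(275,342)])}
for k,(f,c) in Q.items():
    w=np.array([onplane(f,np.array(p)/1.5,2)[:2] for p in c]); 
    d=(w[0]+w[1]-w[2]-w[3])/2
    print(k,np.round(w.mean(0),1),"len",np.linalg.norm(d).round(1),"yaw of length",np.degrees(np.arctan2(d[1],d[0])).round(1), "w",np.linalg.norm(w[0]-w[1]).round(1))
for k,f,p in (("D",f10,(319,63)),("C",f10,(342,226)),("A",f9,(288,304)),("B",f9,(370,303)),("B10",f10,(426,321))):
    print(k,"block", np.round(onplane(f,np.array(p)/1.5,19)[:2],1))
for f in (f9,f10):
    im=cv2.cvtColor(f["img"],cv2.COLOR_RGB2BGR)
cv2.imwrite("pics/z10.png",cv2.resize(im[0:240,190:300],None,fx=3,fy=2.5,interpolation=cv2.INTER_CUBIC))
for n in ("scene","side"):
    f=grab(n); im=cv2.cvtColor(f["img"],cv2.COLOR_RGB2BGR)
    a,b=(160,225) if n=="scene" else (240,220)
    cv2.imwrite("pics/%s11.png"%n,cv2.resize(im[b:b+110,a:a+130],None,fx=5,fy=5,interpolation=cv2.INTER_CUBIC))
    c={"A":(427.5,131.5)}
    print(n,np.round(proj(f,(427.5,131.5,2)),1))
```

```text
D [424.2 342.3] len 74.8 yaw of length 82.3 w 24.9
C [429.5 218.7] len 72.5 yaw of length 105.6 w 22.4
A9 [428.3 131.3] len 75.5 yaw of length 85.5 w 25.8
D block [425.2 340.1]
C block [431.7 218.7]
A block [430.6 134.4]
B block [497.6 130.7]
B10 block [495.7 133.5]
scene [[250.2 265.9]]
side [[289.1 252. ]]
```

View pics/side11.png

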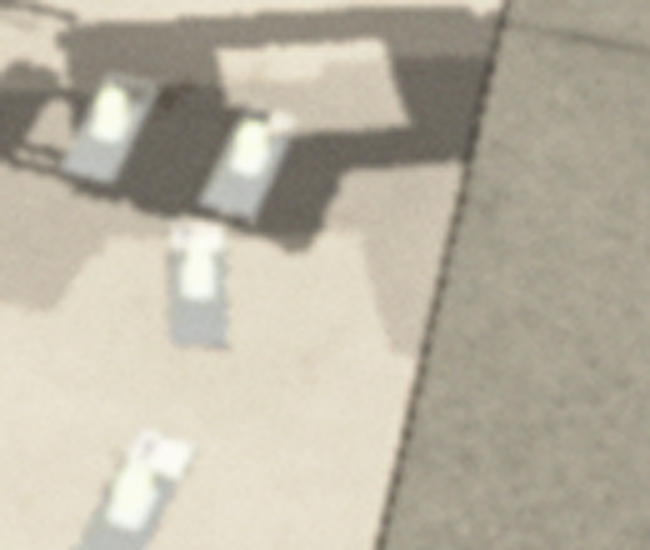

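Request:
arm_command(
  deltas=[
    [0.5, [-10, 30, 0], 0.14],
    [0.5, [-20, 70, 0], 0.28],
    [0.5, [-27, 110, 0], 0.42],
    [0.5, [-27, 147, 0], 0.56],
    [0.5, [-27, 147, -20], 0.7],
    [0.5, [-27, 147, -50], 0.84],
    [0.5, [-27, 147, -80], 0.98],
    [0.5, [-27, 147, -110], 1.12],
    [0.5, [-27, 147, -130], 1.26],
    [0.5, [-27, 147, -150], 1.4],
    [0.5, [-27, 147, -170], 1.51],
    [0.5, [-27, 147, -178], 1.51],
    [0.5, [-27, 147, -178], 1.51],
  ],
)

```text
time_s: 12.7
ee_pos: [425.5, 340.7, 70.1]
ee_rot: [-137.1, 89.9, -144.7]
force: [0.0, 0.4, -0.4]
gripper_width: 45.4
```

Run:
```python
from h import *
s=env.state();print(s["force"],s["ee_pos"],s["qpos"],s["gripper_width"])
R=cv2.Rodrigues(np.zeros(3))[0]
from scipy.spatial.transform import Rotation as Ro
M=Ro.from_euler("xyz",s["ee_rot"],degrees=True).as_matrix(); print("jaw axis",np.degrees(np.arctan2(M[1,1],M[0,1])))
grab("side","s12.png"); grab("wrist","w12.png")
```

```text
[ 0.03199516  0.42280309 -0.35605852] [425.47770256 340.68127731  70.07210239] [ 3.74725447e+01  2.40477899e+01  1.05698649e+02  6.26472830e-03
  5.03817268e+01 -4.49126112e+01] 45.42269353784543
jaw axis 82.38122721768472
```

View pics/s12.png

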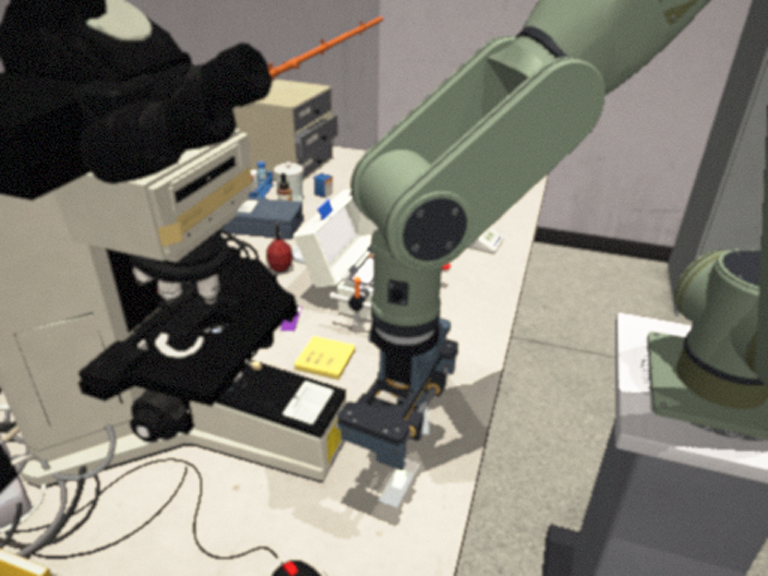

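View pics/w12.png

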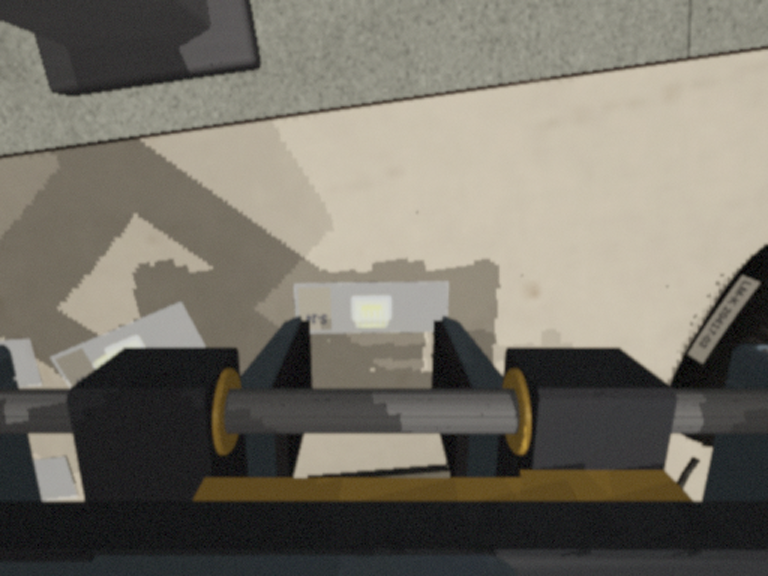

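```bash
cat >> h.py <<'E'
def quad(f,c,z=2,sc=1.5):
    w=np.array([onplane(f,np.array(p)/sc,z)[:2] for p in c]); d=(w[1]+w[2]-w[0]-w[3])/2
    print("centre",np.round(w.mean(0),1),"len",np.linalg.norm(d).round(1),"yaw",np.degrees(np.arctan2(d[1],d[0])).round(1),"w",np.linalg.norm(w[0]-w[3]).round(1))
E
python3 - <<'E'
from h import *
f=grab("wrist"); quad(f,[(294,283),(448,281),(449,331),(295,333)])
print(np.round(onplane(f,np.array((371,310))/1.5,19),1)); print(proj(f,(425.5,340.7,2))*1.5)
E
```

```text
centre [423.5 343.1] len 76.5 yaw 83.2 w 26.0
[419.5 343.4  19. ]
[[367.24216422 311.86829407]]
```

Request:
arm_command(
  deltas=[
    [0.5, [-1.5, 2, -20], 0],
    [0.5, [-1.5, 2, -40], 0],
    [0.5, [-1.5, 2, -52], 0],
    [0.5, [-1.5, 2, -55], 0],
    [0.5, [-1.5, 2, -55], 0],
    [0, [-1.5, 2, -55], 0],
    [0, [-1.5, 2, -55], 0],
    [0, [-1.5, 2, -55], 0],
    [0, [-1.5, 2, -55], 0],
    [0, [-1.5, 2, -55], 0],
    [0, [-1.5, 2, -55], 0],
  ],
  grip_force=15,
)

```text
time_s: 13.95
ee_pos: [424.8, 343.1, 16.5]
ee_rot: [48.4, 90.0, 40.9]
force: [-0.6, -0.4, 4.4]
gripper_width: 20.0
```

Request:
arm_command(
  deltas=[
    [0, [0, 0, 30], 0],
    [0, [0, 0, 75], 0],
    [0, [0, -35, 110], 0],
    [0, [0, -75, 145], 0],
    [0, [0, -115, 180], 0],
    [0, [0, -160, 215], 0],
    [0, [5, -205, 235], 0],
    [0, [20, -250, 245], 0.06],
    [0, [50, -290, 245], 0.06],
    [0, [85, -325, 245], 0.06],
    [0, [125, -350, 245], 0.06],
    [0, [165, -375, 245], 0.06],
    [0, [205, -400, 245], 0.06],
    [0, [240, -420, 245], 0.06],
    [0, [257, -423, 245], 0.06],
    [0, [257, -423, 245], 0.06],
    [0, [257, -423, 245], 0.06],
    [0, [257, -423, 245], 0.06],
  ],
)

```text
time_s: 15.75
ee_pos: [680.4, -79.4, 261.2]
ee_rot: [164.6, 90.0, 160.6]
force: [-0.8, -0.3, 0.2]
gripper_width: 19.5
```

Run:
```python
from h import *
import pickle
s=env.state();print(s["force"],s["ee_pos"],s["gripper_width"])
f=grab("wrist"); pickle.dump({k:f[k] for k in("img","K","rvec","tvec")},open("w13.pkl","wb"))
im=cv2.cvtColor(f["img"],cv2.COLOR_RGB2BGR)
cv2.imwrite("pics/w13.png",cv2.resize(im[0:384,60:460],None,fx=2,fy=1.5,interpolation=cv2.INTER_CUBIC))
g=grab("side","s13.png")
```

```text
[-0.77189467 -0.29606141  0.18939036] [680.43986908 -79.38960805 261.16820789] 19.49409762583123
```

View pics/w13.png

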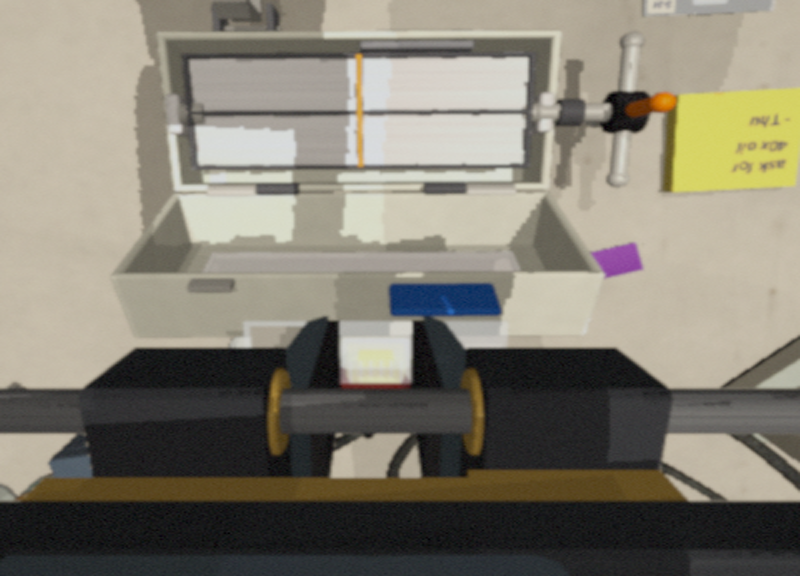

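View pics/s13.png

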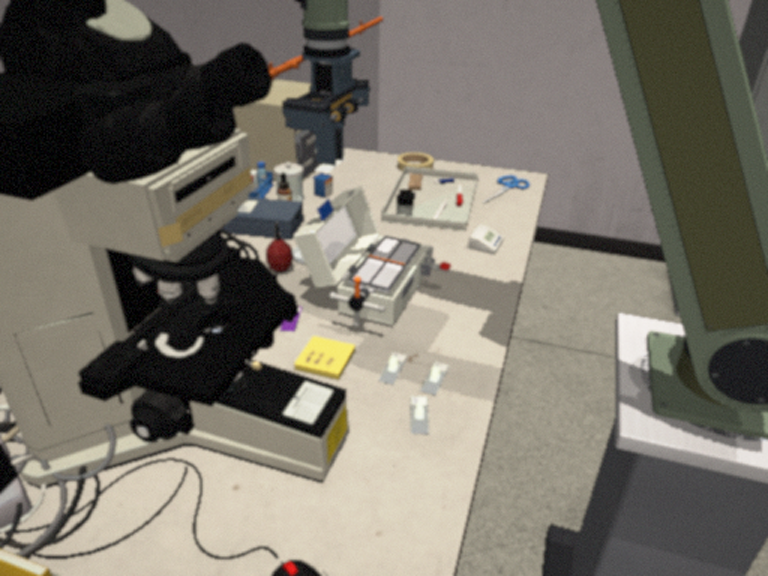

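Run:
```python
from h import *
import pickle
f=pickle.load(open("w13.pkl","rb"))
u=lambda p: np.array([60+p[0]/2,p[1]/1.5])
pts=dict(TL=(188,55),TR=(531,55),BR=(528,165),BL=(194,168),mid=(358.5,112),mt=(358,56),mb=(360,167))
w={k:onplane(f,u(p),72)[:2] for k,p in pts.items()}
for k in w: print(k,np.round(w[k],1),np.round(L((*w[k],72)),1))
c=sum(w[k] for k in("TL","TR","BL","BR"))/4; print("centre",c,"expect",CH)
print("size",np.linalg.norm(w["TR"]-w["TL"]),np.linalg.norm(w["BR"]-w["BL"]),np.linalg.norm(w["TL"]-w["BL"]),np.linalg.norm(w["TR"]-w["BR"]))
d=w["TR"]+w["BR"]-w["TL"]-w["BL"]; print("yaw",np.degrees(np.arctan2(d[1],d[0]))-90)
```

```text
TL [ 533.  -160.7] [-34.7 -83.6  72. ]
TR [545.   9.] [-35.3  86.6  72. ]
BR [615.4   6.9] [35.1 89.6 72. ]
BL [ 605.1 -168.1] [ 37.7 -85.6  72. ]
mid [574.4 -79.1] [ 0.5  0.9 72. ]
mt [539.5 -76.6] [-34.4   0.7  72. ]
mb [610.6 -81.1] [36.8  1.5 72. ]
centre [574.63727402 -78.19451279] expect [ 5.738e+02 -7.990e+01 -7.330e-02]
size 170.1679620405326 175.29403343913353 72.46557524537236 70.49360207786253
yaw -3.6829749882542018
```

Request:
arm_command(
  deltas=[
    [0, [-45, -22, 0], 0],
    [0, [-90, -44, 0], 0],
    [0, [-90, -44, -40], 0],
    [0, [-90, -44, -85], 0],
    [0, [-90, -44, -125], 0],
    [0, [-90, -44, -150], 0],
    [0, [-90, -44, -150], 0],
    [0, [-90, -44, -150], 0],
  ],
)

```text
time_s: 16.65
ee_pos: [591.7, -123.8, 112.1]
ee_rot: [-5.4, 89.9, -9.4]
force: [0.5, 0.1, 0.3]
gripper_width: 19.7
```

```bash
sed -i 's/^CH=.*/CH=np.array([574.4,-79.0,-0.070])/' h.py
python3 - <<'E'
from h import *
s=env.state();print(s["force"],s["ee_pos"],L(s["ee_pos"]))
from scipy.spatial.transform import Rotation as Ro
M=Ro.from_euler("xyz",s["ee_rot"],degrees=True).as_matrix(); print("jaw axis",np.degrees(np.arctan2(M[1,1],M[0,1])))
f=grab("wrist","w14.png")
g=grab("side"); im=cv2.cvtColor(g["img"],cv2.COLOR_RGB2BGR)
cv2.imwrite("pics/s14.png",cv2.resize(im[80:230,180:330],None,fx=4,fy=4,interpolation=cv2.INTER_CUBIC))
E
```

```text
[0.51266509 0.07508843 0.34293925] [ 591.7292923  -123.80000967  112.06820396] [ 20.4202931  -43.47823441 112.06820396]
jaw axis 85.96804153149843
```

View pics/w14.png

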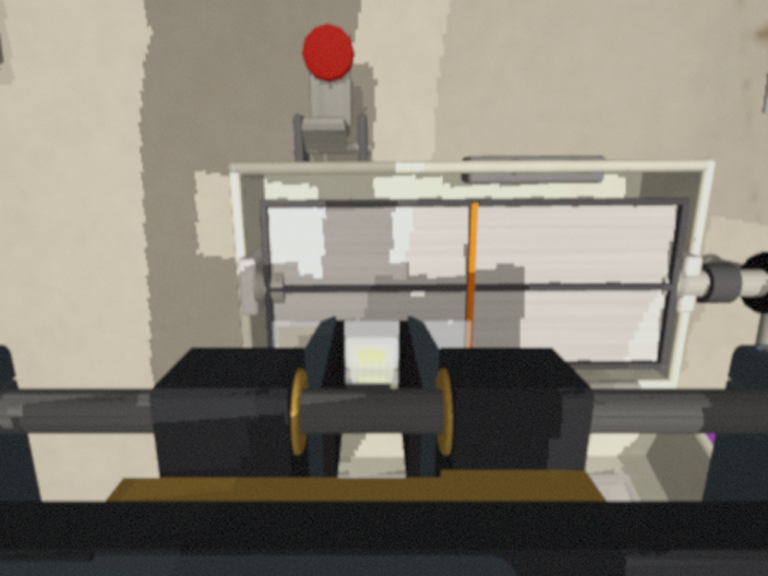

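View pics/s14.png

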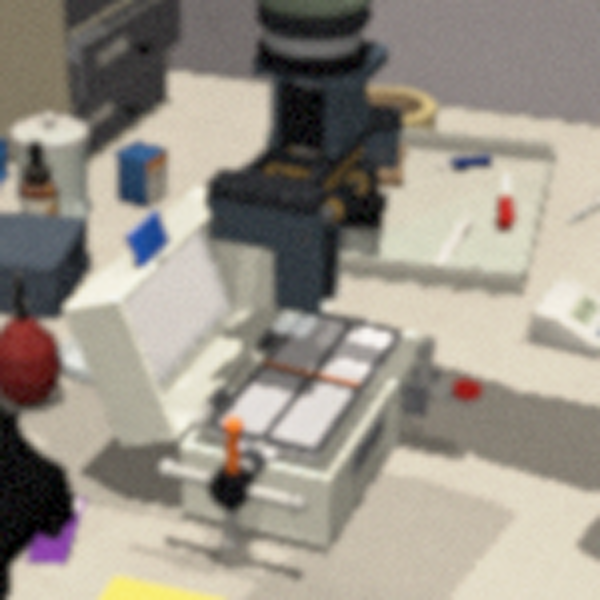

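Run:
```python
from h import *
s=env.state(); f=grab("wrist"); p=s["ee_pos"]; print(p,L(p))
for q in ((273,320),(468,320)): print(np.round(L(onplane(f,np.array(q)/1.5,p[2]-14)),1))
for q in ((265,201),(684,202),(660,365)): print(np.round(L(onplane(f,np.array(q)/1.5,72)),1))
print(np.round(L(onplane(f,np.array((473,285))/1.5,72)),1))
```

```text
[ 592.83841814 -124.12721451  113.33886646] [ 21.54958833 -43.72706251 113.33886646]
[  6.3 -79.9  99.3]
[ 6.4 -6.  99.3]
[-35.9 -86.2  72. ]
[-35.4  85.8  72. ]
[37.  87.3 72. ]
[-0.2  1.1 72. ]
```

Request:
arm_command(
  deltas=[
    [0, [-1.5, 0, -10], 0],
    [0, [-1.5, 0, -18], 0],
    [0, [-1.5, 0, -23], 0],
    [0, [-1.5, 0, -23], 0],
    [0, [-1.5, 0, -23], 0],
  ],
)

```text
time_s: 17.3
ee_pos: [590.0, -124.0, 87.7]
ee_rot: [158.4, 90.0, 154.4]
force: [0.5, -0.4, -0.8]
gripper_width: 20.0
```

Run:
```python
from h import *
for i in range(3):
    f=grab("wrist","w15.png"); s=env.state(); p=s["ee_pos"]; print(p,L(p),s["force"])
```

```text
[ 590.19594739 -124.05508145   87.98232742] [ 18.9085438  -43.83992803  87.98232742] [-0.0030509  -0.52625617 -0.18945805]
[ 590.25181336 -124.0546864    88.1105113 ] [ 18.96424532 -43.83562652  88.1105113 ] [ 1.51268842 -0.49323951 -1.40946867]
[ 590.29557345 -124.06995043   88.22872857] [ 19.00896586 -43.84779246  88.22872857] [0.30005149 0.20751418 0.59674212]
```

View pics/w15.png

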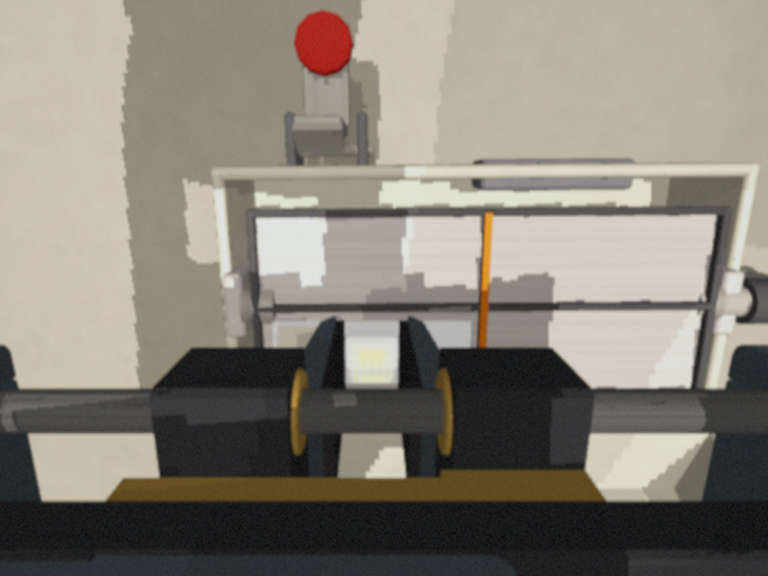

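Request:
arm_command(
  deltas=[
    [0, [0, 0, -2], 0],
    [0, [0, 0, -4], 0],
    [0, [0, 0, -4.5], 0],
    [0, [0, 0, -4.5], 0],
    [0.3, [0, 0, -4.5], 0],
    [0.35, [0, 0, -4.5], 0],
    [0.35, [0, 0, -4.5], 0],
    [0.35, [0, 0, -4.5], 0],
    [0.4, [0, 0, 10], 0],
    [0.4, [0, 0, 40], 0],
    [0.4, [0, 0, 80], 0],
    [0.4, [20, 10, 120], 0],
    [0.4, [50, 20, 160], 0],
    [0.4, [90, 44, 175], 0],
    [0.4, [90, 44, 175], 0],
    [0.4, [90, 44, 175], 0],
  ],
)

```text
time_s: 19.05
ee_pos: [680.3, -79.4, 262.1]
ee_rot: [-173.2, 89.9, -177.2]
force: [-1.1, -0.9, -1.0]
gripper_width: 36.5
```

```bash
cat >> h.py <<'E'
def wv(fn,z=None):
    import pickle
    f=grab("wrist"); im=cv2.cvtColor(f["img"],cv2.COLOR_RGB2BGR)
    cv2.imwrite("pics/"+fn,cv2.resize(im[0:384,60:460],None,fx=2,fy=1.5,interpolation=cv2.INTER_CUBIC))
    pickle.dump({k:f[k] for k in("img","K","rvec","tvec")},open(fn[:-4]+".pkl","wb")); return f
def u(p): return np.array([60+p[0]/2,p[1]/1.5])
E
python3 - <<'E'
from h import *
wv("w16.png"); print(env.state()["ee_pos"])
E
```

```text
[679.29819093 -79.92500577 261.64555785]
```

View pics/w16.png

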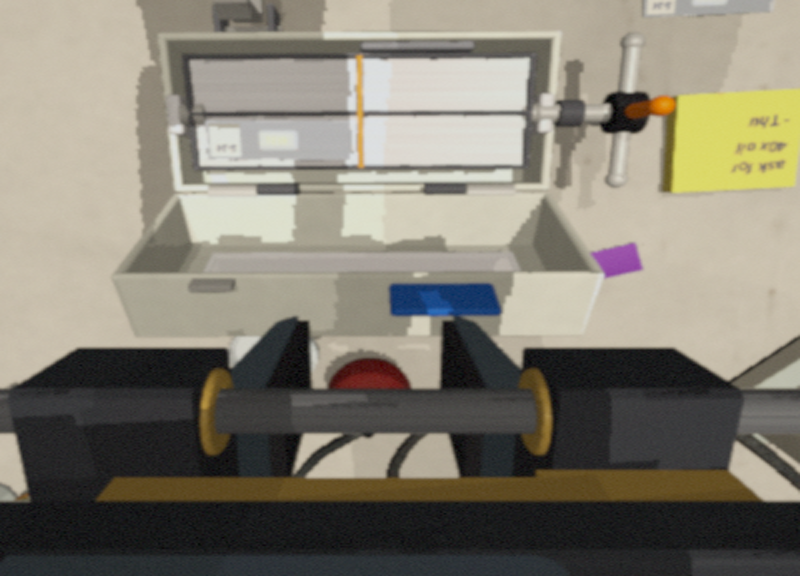

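Request:
arm_command(
  deltas=[
    [0.5, [-40, 20, 0], 0],
    [0.5, [-75, 50, 0], 0],
    [0.5, [-110, 80, 0], 0],
    [0.5, [-145, 115, 0], 0.1],
    [0.5, [-180, 150, 0], 0.2],
    [0.5, [-210, 190, 0], 0.3],
    [0.5, [-230, 230, -15], 0.34],
    [0.5, [-245, 270, -35], 0.34],
    [0.5, [-249, 298, -70], 0.34],
    [0.5, [-249, 298, -115], 0.34],
    [0.5, [-249, 298, -160], 0.34],
    [0.5, [-249, 298, -191], 0.34],
    [0.5, [-249, 298, -191], 0.34],
    [0.5, [-249, 298, -191], 0.34],
  ],
)

```text
time_s: 20.5
ee_pos: [430.6, 217.2, 72.1]
ee_rot: [-168.0, 89.9, -152.7]
force: [0.1, -0.0, 0.2]
gripper_width: 45.8
```

Run:
```python
from h import *
grab("wrist","w17.png"); print(env.state()["ee_pos"])
```

```text
[431.61465251 217.81337588  73.17875451]
```

View pics/w17.png

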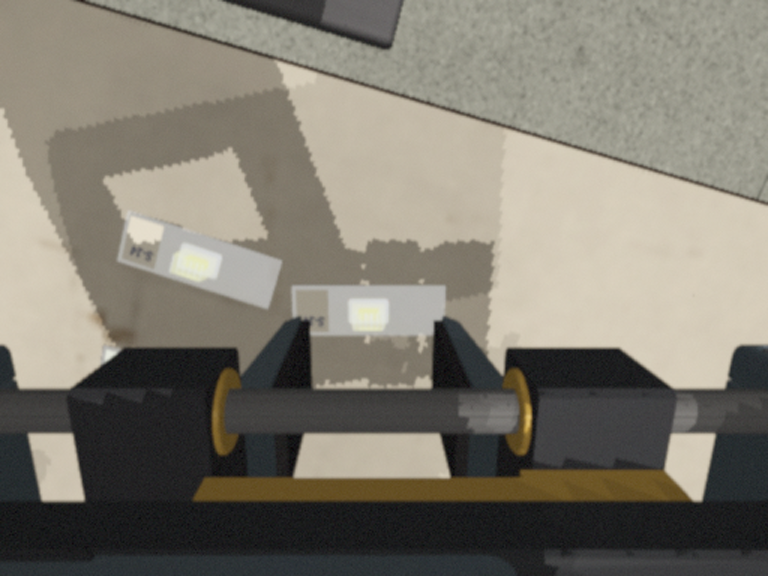

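Run:
```python
from h import *
for i in range(2):
    f=grab("wrist"); quad(f,[(292,286),(446,286),(446,335),(292,335)]); print(env.state()["ee_pos"])
quad(f,[(128,213),(282,259),(268,308),(118,263)])
```

```text
centre [431.1 217.8] len 77.1 yaw 105.4 w 25.7
[432.11557689 218.12835642  73.70925462]
centre [431.9 218.2] len 77.3 yaw 105.4 w 25.8
[432.23821931 218.2438299   73.85564744]
centre [429.4 131.9] len 75.5 yaw 87.9 w 25.6
```

Request:
arm_command(
  deltas=[
    [0.5, [-0.5, 0, -20], 0],
    [0.5, [-0.5, 0, -40], 0],
    [0.5, [-0.5, 0, -53], 0],
    [0.5, [-0.5, 0, -56.5], 0],
    [0.5, [-0.5, 0, -56.5], 0],
    [0, [-0.5, 0, -56.5], 0],
    [0, [-0.5, 0, -56.5], 0],
    [0, [-0.5, 0, -56.5], 0],
    [0, [-0.5, 0, -56.5], 0],
    [0, [-0.5, 0, -56.5], 0],
    [0, [-0.5, 0, -56.5], 0],
  ],
)

```text
time_s: 21.75
ee_pos: [430.8, 218.1, 16.0]
ee_rot: [12.0, 90.0, 27.4]
force: [-0.5, -0.7, 4.9]
gripper_width: 20.2
```

Run:
```python
from h import *
for i in range(2):
    f=grab("wrist","w18.png");s=env.state(); print(s["ee_pos"],s["force"],s["gripper_width"])
```

```text
[430.82896038 218.13158516  15.95520705] [0.20758836 0.0497926  6.45043269] 19.710825749910168
[430.84679945 218.14494829  15.97445072] [-0.98494933 -0.13660633  5.70836879] 19.886718643093648
```

View pics/w18.png

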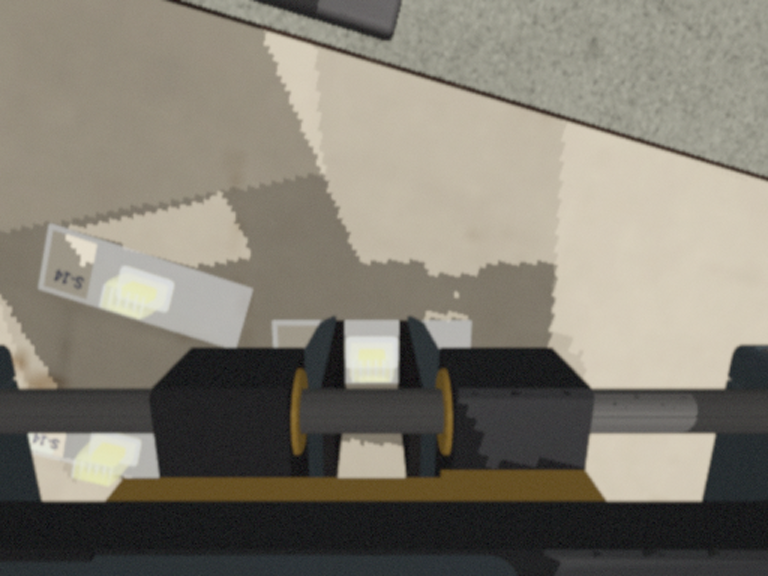

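Request:
arm_command(
  deltas=[
    [0, [0, 0, 30], 0],
    [0, [0, -5, 75], 0],
    [0, [0, -30, 115], 0],
    [0, [15, -65, 145], -0.1],
    [0, [35, -105, 165], -0.2],
    [0, [65, -145, 165], -0.3],
    [0, [100, -180, 165], -0.34],
    [0, [135, -215, 165], -0.34],
    [0, [160, -250, 165], -0.34],
    [0, [166, -255, 130], -0.34],
    [0, [166, -255, 98], -0.34],
    [0, [166, -255, 98], -0.34],
    [0, [166, -255, 98], -0.34],
    [0, [166, -255, 98], -0.34],
  ],
)

```text
time_s: 23.25
ee_pos: [597.5, -36.8, 115.3]
ee_rot: [1.5, 89.8, -2.5]
force: [0.7, 0.0, 0.7]
gripper_width: 19.7
```

Run:
```python
from h import *
for i in range(3):
    f=grab("wrist","w19.png");s=env.state(); print(s["ee_pos"],L(s["ee_pos"]),s["force"],s["gripper_width"])
from scipy.spatial.transform import Rotation as Ro
M=Ro.from_euler("xyz",s["ee_rot"],degrees=True).as_matrix(); print("jaw axis",np.degrees(np.arctan2(M[1,1],M[0,1])))
```

```text
[597.61621126 -36.71809209 115.51852211] [ 20.20203773  43.80216744 115.51852211] [-0.45851565  0.44376081  0.25870574] 20.393135236184158
[597.53494559 -36.68604395 115.47592187] [ 20.11872954  43.82845315 115.47592187] [ 0.28472541 -0.36526489 -0.20584842] 19.98955954863591
[597.35333255 -36.71270578 115.28353977] [ 19.93942608  43.78915408 115.28353977] [-0.12261169  0.42355813  0.96673439] 19.582857659989447
jaw axis 85.97979409665683
```

View pics/w19.png

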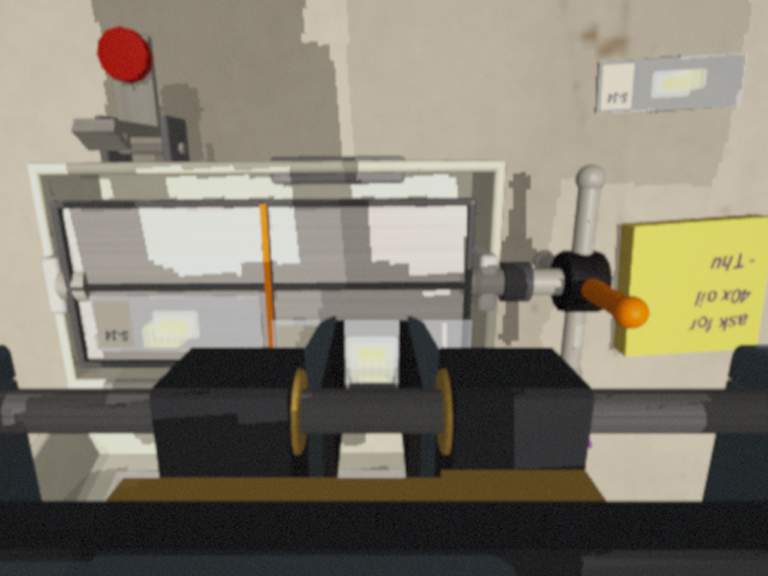

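Request:
arm_command(
  deltas=[
    [0, [-0.7, 0, -10], 0],
    [0, [-0.7, 0, -20], 0],
    [0, [-0.7, 0, -25], 0],
    [0, [-0.7, 0, -28], 0],
    [0, [-0.7, 0, -30], 0],
    [0, [-0.7, 0, -30], 0],
    [0, [-0.7, 0, -30], 0],
  ],
)

```text
time_s: 24.1
ee_pos: [595.5, -37.0, 83.8]
ee_rot: [167.7, 90.0, 163.6]
force: [-1.8, -0.6, 3.5]
gripper_width: 19.7
```

Run:
```python
from h import *
for i in range(2):
    f=grab("wrist","w20.png");s=env.state(); print(s["ee_pos"],L(s["ee_pos"]),s["force"],s["gripper_width"])
```

```text
[595.55748802 -36.94646722  83.7965841 ] [18.16432951 43.43035865 83.7965841 ] [-1.05639504 -0.15806022  4.58011578] 20.15070604394567
[595.52988236 -36.96784939  83.79695062] [18.13828699 43.40709802 83.79695062] [-2.57655496  0.25815844  4.68619186] 19.61293556882388
```

View pics/w20.png

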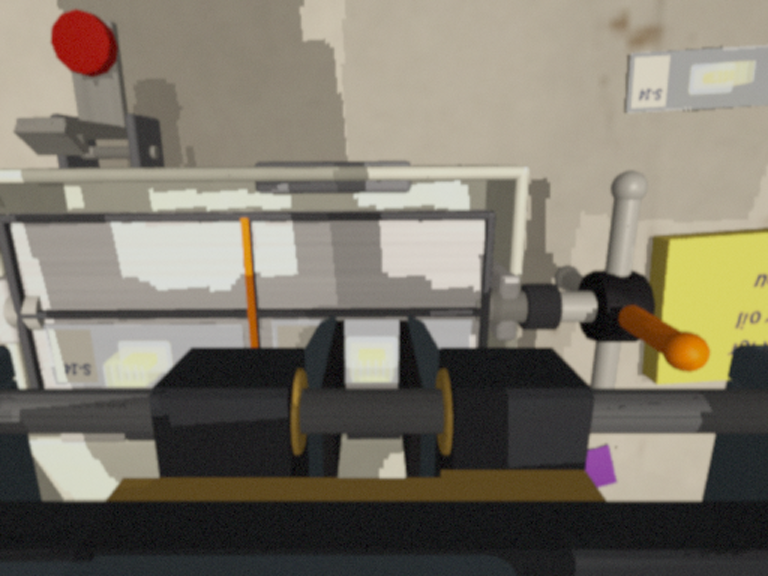

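Request:
arm_command(
  deltas=[
    [0.3, [0, 0, 0], 0],
    [0.35, [0, 0, 0], 0],
    [0.35, [0, 0, 0], 0],
    [0.35, [0, 0, 0], 0],
    [0.4, [0, 0, 15], 0],
    [0.4, [0, 0, 50], 0],
    [0.4, [0, 0, 90], 0],
    [0.4, [-20, 20, 110], 0],
    [0.5, [-45, 55, 120], 0],
    [0.5, [-70, 95, 120], 0],
    [0.5, [-90, 135, 110], 0.02],
    [0.5, [-100, 169, 85], 0.02],
    [0.5, [-100, 169, 40], 0.02],
    [0.5, [-100, 169, 0], 0.02],
    [0.5, [-100, 169, -10], 0.02],
    [0.5, [-100, 169, -10], 0.02],
    [0.5, [-100, 169, -10], 0.02],
  ],
)

```text
time_s: 25.9
ee_pos: [497.3, 132.1, 74.9]
ee_rot: [18.6, 89.8, 15.6]
force: [0.5, -0.2, 0.4]
gripper_width: 45.3
```

Run:
```python
from h import *
for i in range(3):
    f=grab("wrist","w21.png");s=env.state(); print(s["ee_pos"])
g=grab("side"); im=cv2.cvtColor(g["img"],cv2.COLOR_RGB2BGR)
cv2.imwrite("pics/s21.png",cv2.resize(im[80:230,180:330],None,fx=4,fy=4,interpolation=cv2.INTER_CUBIC))
```

```text
[497.58412345 132.15810811  75.34342537]
[497.51297518 132.12521418  75.42552455]
[497.30620786 132.09119076  75.33081191]
```

View pics/w21.png

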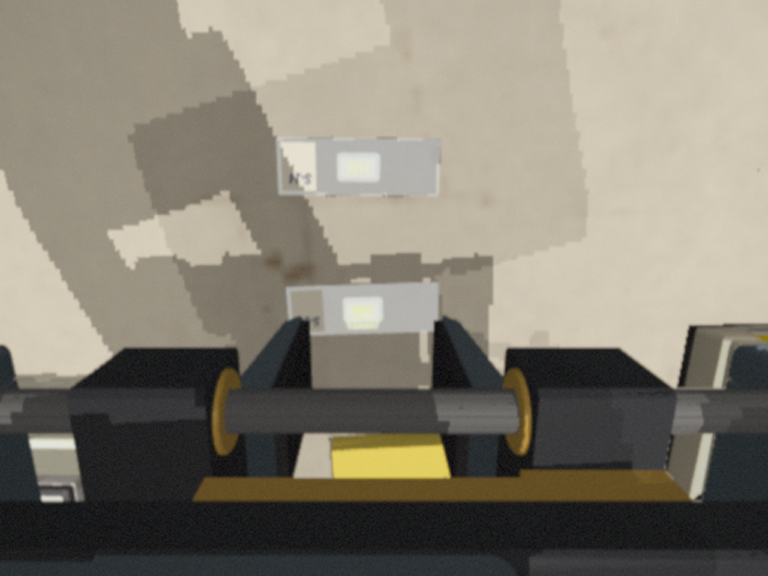

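View pics/s21.png

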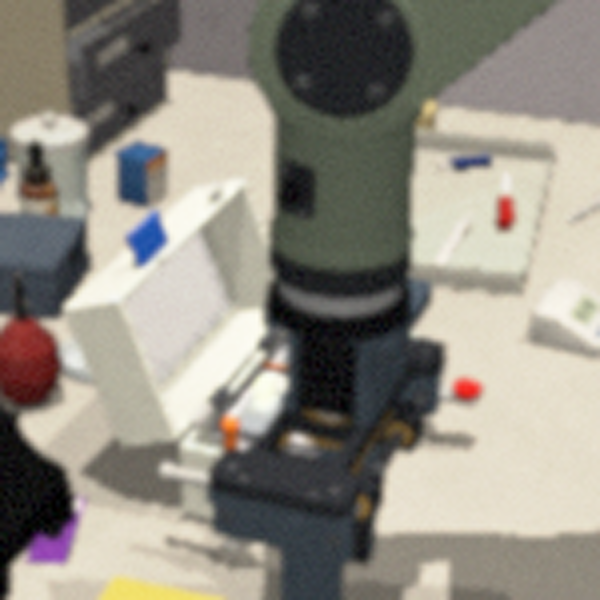

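Run:
```python
from h import *
f=grab("wrist"); print(env.state()["ee_pos"])
quad(f,[(287,288),(438,283),(439,331),(289,335)])
quad(f,[(277,138),(440,139),(439,195),(278,195)])
for z in (0,30,60): print(np.round(onplane(f,np.array((690,327))/1.5,z),0),np.round(onplane(f,np.array((690,490))/1.5,z),0))
```

```text
[496.74895858 132.03935258  74.84080145]
centre [496.1 129.2] len 76.0 yaw 88.8 w 24.9
centre [426.5 130.9] len 75.6 yaw 86.9 w 25.8
[515. 297.   0.] [614. 309.  -0.]
[503. 276.  30.] [589. 287.  30.]
[491. 256.  60.] [565. 265.  60.]
```

Request:
arm_command(
  deltas=[
    [0.5, [0, -2.8, -20], 0.03],
    [0.5, [0, -2.8, -40], 0.03],
    [0.5, [0, -2.8, -53], 0.03],
    [0.5, [0, -2.8, -58.5], 0.03],
    [0.5, [0, -2.8, -58.5], 0.03],
    [0, [0, -2.8, -58.5], 0.03],
    [0, [0, -2.8, -58.5], 0.03],
    [0, [0, -2.8, -58.5], 0.03],
    [0, [0, -2.8, -58.5], 0.03],
    [0, [0, -2.8, -58.5], 0.03],
    [0, [0, -2.8, -58.5], 0.03],
  ],
)

```text
time_s: 27.25
ee_pos: [496.2, 129.3, 15.5]
ee_rot: [18.7, 89.9, 17.5]
force: [-1.6, -0.3, 5.5]
gripper_width: 19.9
```

Run:
```python
from h import *
for i in range(2):
    f=grab("wrist","w22.png");s=env.state(); print(s["ee_pos"],s["force"],s["gripper_width"])
```

```text
[496.14564647 129.29473228  15.49840642] [-0.44848839  0.0963387   5.91611752] 19.675511877778906
[496.16442303 129.27367295  15.52711523] [-0.84685914 -0.84295078  4.90660833] 19.83377461842788
```

View pics/w22.png

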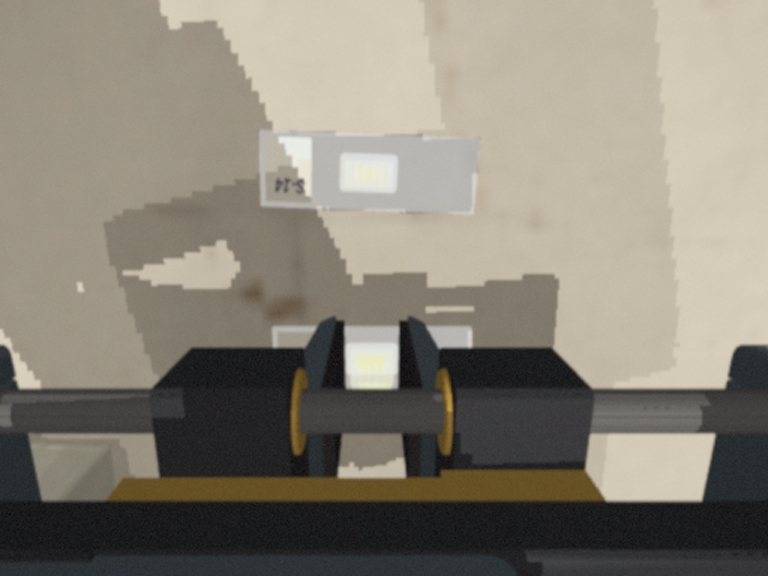

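Run:
```python
from h import *
f=grab("wrist");s=env.state();p=s["ee_pos"];print(p)
from scipy.spatial.transform import Rotation as Ro
M=Ro.from_euler("xyz",s["ee_rot"],degrees=True).as_matrix(); j=M[:2,1]; print("jaw axis",np.degrees(np.arctan2(j[1],j[0])))
if j[1]<0:j=-j
n=np.array([j[1],-j[0]]) # +x-ish
for r in (320,327):
    a,b=[onplane(f,np.array((q,r))/1.5,2)[:2]-p[:2] for q in (272,471)]
    print(r,a@n,b@n,a@j,b@j,"centre off",(a+b)@n/2+13)
```

```text
[496.18523257 129.28788655  15.51779383]
jaw axis 88.80844369730161
320 -15.37582625993542 -15.343431698692626 -36.423811515869026 38.7570999190602 centre off -2.3596289793140244
327 -12.581513254747353 -12.547584741098444 -36.57295438414954 38.907333674112444 centre off 0.43545100207710163
```

Request:
arm_command(
  deltas=[
    [0, [0, 0, 30], 0],
    [0, [0, 0, 75], 0],
    [0, [0, -10, 120], 0],
    [0, [5, -40, 155], -0.03],
    [0, [20, -80, 165], -0.05],
    [0, [40, -120, 165], -0.05],
    [0, [63, -160, 160], -0.05],
    [0, [63, -164.5, 120], -0.05],
    [0, [63, -164.5, 98], -0.05],
    [0, [63, -164.5, 98], -0.05],
    [0, [63, -164.5, 98], -0.05],
    [0, [63, -164.5, 98], -0.05],
    [0, [63, -164.5, 98], -0.05],
  ],
)

```text
time_s: 28.7
ee_pos: [559.8, -35.0, 114.5]
ee_rot: [0.9, 89.8, -3.1]
force: [-0.7, 0.2, 0.2]
gripper_width: 19.6
```

Run:
```python
from h import *
for i in range(3):
    f=grab("wrist","w23.png");s=env.state(); print(s["ee_pos"],L(s["ee_pos"]),s["force"],s["gripper_width"])
from scipy.spatial.transform import Rotation as Ro
M=Ro.from_euler("xyz",s["ee_rot"],degrees=True).as_matrix(); print("jaw axis",np.degrees(np.arctan2(M[1,1],M[0,1])))
```

```text
[559.57009409 -34.98967207 114.35728256] [-17.87179512  42.8653008  114.35728256] [-0.83119412  0.4477271  -0.3355747 ] 19.845768068024626
[559.39075469 -35.04636753 114.13253397] [-18.04672988  42.79620068 114.13253397] [-0.13227764  0.29630546 -0.82915277] 19.861175688517314
[559.2476108  -35.08840899 113.93292591] [-18.18658271  42.74425029 113.93292591] [-0.7771792   0.29838224  0.3942585 ] 19.952383094409722
jaw axis 85.9679888366876
```

View pics/w23.png

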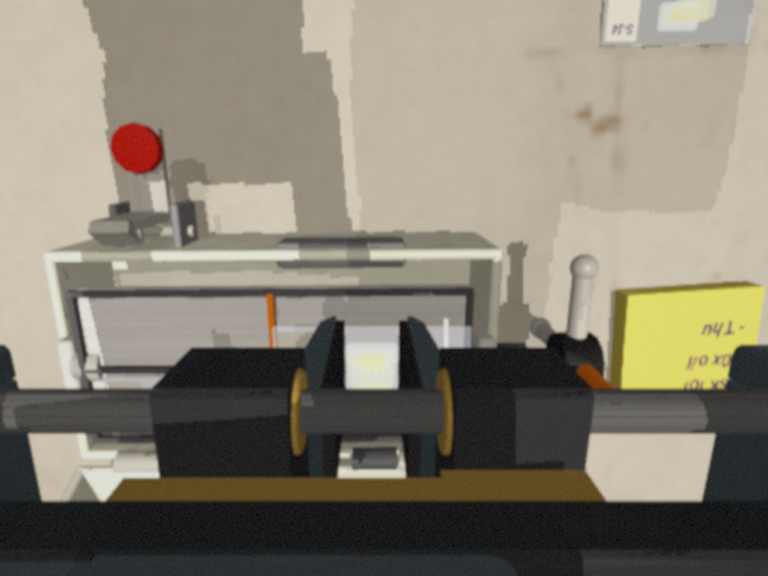

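Request:
arm_command(
  deltas=[
    [0, [0, 0, -10], 0],
    [0, [0, 0, -20], 0],
    [0, [0, 0, -25], 0],
    [0, [0, 0, -28], 0],
    [0, [0, 0, -30], 0],
    [0, [0, 0, -30], 0],
    [0, [0, 0, -30], 0],
  ],
)

```text
time_s: 29.55
ee_pos: [558.2, -35.3, 83.4]
ee_rot: [174.8, 89.9, 170.7]
force: [-2.0, -0.6, 5.1]
gripper_width: 19.7
```

Run:
```python
from h import *
for i in range(2):
    f=grab("wrist","w24.png");s=env.state(); print(s["ee_pos"],L(s["ee_pos"]),s["force"],s["gripper_width"])
```

```text
[558.19664054 -35.26999686  83.44406293] [-19.22227837  42.48959928  83.44406293] [-2.39817432 -0.30916747  5.5442104 ] 19.599750572331594
[558.22591099 -35.25062104  83.46321153] [-19.1944348   42.51097491  83.46321153] [-3.28164045  0.30082745  5.93560575] 19.55215970227996
```

View pics/w24.png

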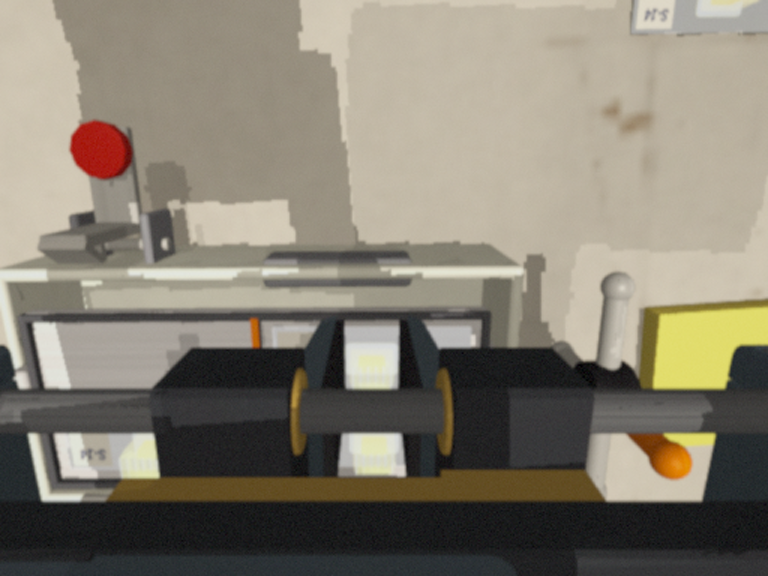

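Request:
arm_command(
  deltas=[
    [0.3, [0, 0, 0], 0],
    [0.35, [0, 0, 0], 0],
    [0.35, [0, 0, 0], 0],
    [0.35, [0, 0, 0], 0],
    [0.4, [0, 0, 15], 0],
    [0.4, [0, 0, 50], 0],
    [0.4, [0, 0, 90], 0],
    [0.4, [-30, 20, 110], 0],
    [0.5, [-60, 55, 120], 0],
    [0.5, [-90, 95, 115], 0],
    [0.5, [-115, 135, 100], 0.02],
    [0.5, [-132, 166, 70], 0.02],
    [0.5, [-132, 166, 25], 0.02],
    [0.5, [-132, 166, -5], 0.02],
    [0.5, [-132, 166, -10], 0.02],
    [0.5, [-132, 166, -10], 0.02],
    [0.5, [-132, 166, -10], 0.02],
  ],
)

```text
time_s: 31.35
ee_pos: [428.2, 130.8, 74.2]
ee_rot: [20.2, 89.8, 17.3]
force: [1.0, 0.1, 0.1]
gripper_width: 45.7
```

Run:
```python
from h import *
for i in range(4):
    f=grab("wrist","w25.png");s=env.state()
print(s["ee_pos"])
from scipy.spatial.transform import Rotation as Ro
M=Ro.from_euler("xyz",s["ee_rot"],degrees=True).as_matrix(); print("jaw axis",np.degrees(np.arctan2(M[1,1],M[0,1])))
g=grab("side"); im=cv2.cvtColor(g["img"],cv2.COLOR_RGB2BGR)
cv2.imwrite("pics/s25.png",cv2.resize(im[80:230,180:330],None,fx=4,fy=4,interpolation=cv2.INTER_CUBIC))
```

```text
[427.78007554 130.76572782  74.16911285]
jaw axis 87.06307987262319
```

View pics/w25.png

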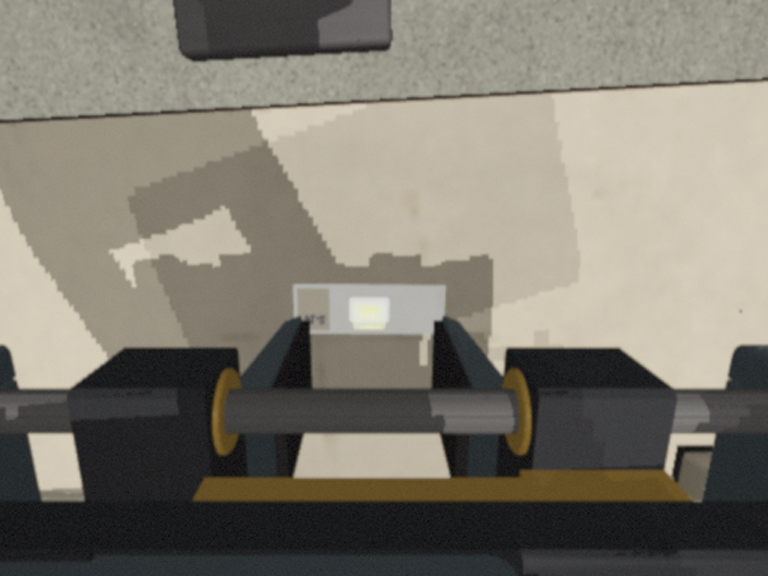

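View pics/s25.png

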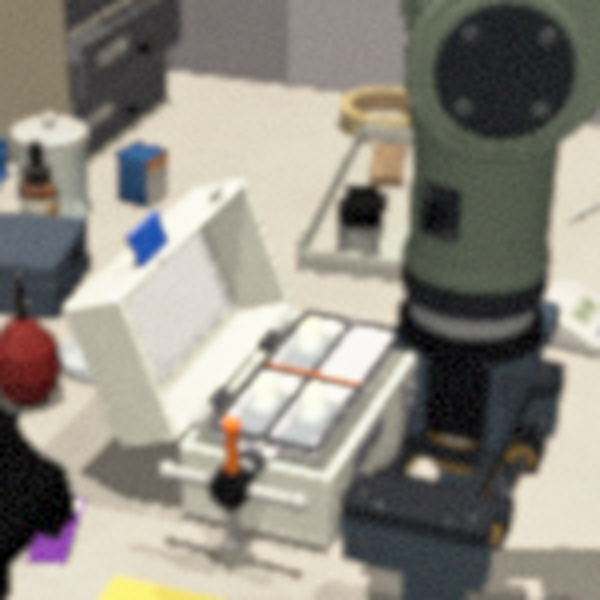

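Run:
```python
from h import *
f=grab("wrist");print(env.state()["ee_pos"]); quad(f,[(293,284),(446,285),(445,334),(294,333)])
```

```text
[427.34142818 130.70324877  73.75216538]
centre [426.2 131.1] len 76.3 yaw 86.6 w 25.7
```

Request:
arm_command(
  deltas=[
    [0.5, [0, 0.3, -20], 0],
    [0.5, [0, 0.3, -40], 0],
    [0.5, [0, 0.3, -53], 0],
    [0.5, [0, 0.3, -57.5], 0],
    [0.5, [0, 0.3, -57.5], 0],
    [0, [0, 0.3, -57.5], 0],
    [0, [0, 0.3, -57.5], 0],
    [0, [0, 0.3, -57.5], 0],
    [0, [0, 0.3, -57.5], 0],
    [0, [0, 0.3, -57.5], 0],
    [0, [0, 0.3, -57.5], 0],
  ],
)

```text
time_s: 32.75
ee_pos: [427.1, 131.1, 16.0]
ee_rot: [22.3, 89.9, 19.4]
force: [-0.5, -0.6, 5.3]
gripper_width: 20.0
```

Run:
```python
from h import *
for i in range(2):
    f=grab("wrist","w26.png");s=env.state(); print(s["ee_pos"],s["force"],s["gripper_width"])
```

```text
[427.15616248 131.09502076  15.94253635] [-0.56377469 -1.0130503   5.61553684] 19.98921198072646
[427.1478005  131.08796435  15.94523874] [-0.60465581 -0.41293407  6.12911498] 19.983568323664027
```

View pics/w26.png

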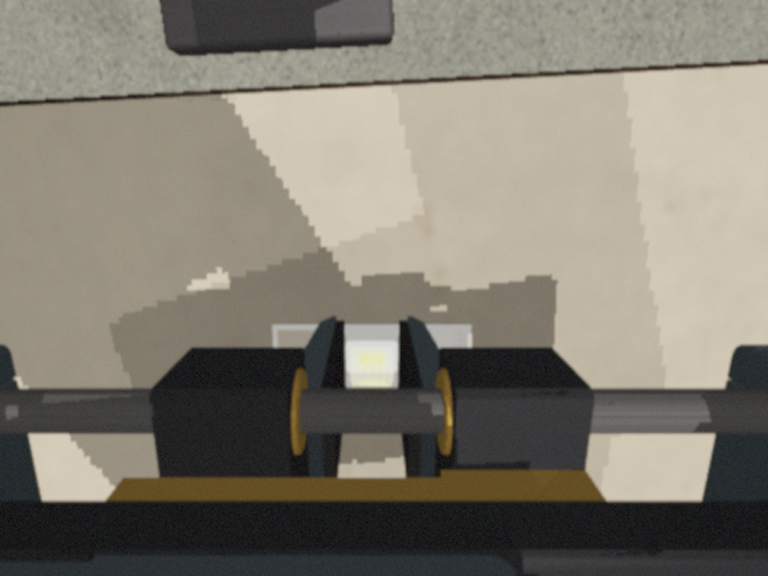

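Request:
arm_command(
  deltas=[
    [0, [0, 0, 30], 0],
    [0, [0, 0, 75], 0],
    [0, [10, -20, 115], 0],
    [0, [25, -60, 140], -0.01],
    [0, [45, -100, 150], -0.01],
    [0, [65, -140, 150], -0.01],
    [0, [85, -180, 150], -0.01],
    [0, [105, -220, 150], -0.01],
    [0, [126.5, -253.3, 135], -0.01],
    [0, [126.5, -253.3, 98], -0.01],
    [0, [126.5, -253.3, 97], -0.01],
    [0, [126.5, -253.3, 97], -0.01],
    [0, [126.5, -253.3, 97], -0.01],
    [0, [126.5, -253.3, 97], -0.01],
  ],
)

```text
time_s: 34.25
ee_pos: [554.0, -121.8, 114.2]
ee_rot: [-7.5, 89.8, -10.9]
force: [0.3, 0.2, -0.3]
gripper_width: 19.8
```

Run:
```python
from h import *
for i in range(3):
    f=grab("wrist","w27.png");s=env.state(); print(s["ee_pos"],L(s["ee_pos"]),s["force"],s["gripper_width"])
from scipy.spatial.transform import Rotation as Ro
M=Ro.from_euler("xyz",s["ee_rot"],degrees=True).as_matrix(); print("jaw axis",np.degrees(np.arctan2(M[1,1],M[0,1])))
```

```text
[ 554.01030226 -121.83187841  114.13214405] [-17.34397985 -44.15309667 114.13214405] [-0.04372627 -0.5038317   0.14736007] 19.959785476341036
[ 553.87011236 -121.88272296  113.90619499] [-17.4802702  -44.21362198 113.90619499] [-0.76088707  0.73425083  0.13227771] 19.712748971471854
[ 553.72833813 -121.96523579  113.65357099] [-17.61592605 -44.30584883 113.65357099] [ 0.4936455  -0.12262346 -0.11011185] 19.8664735294073
jaw axis 86.56052196989461
```

View pics/w27.png

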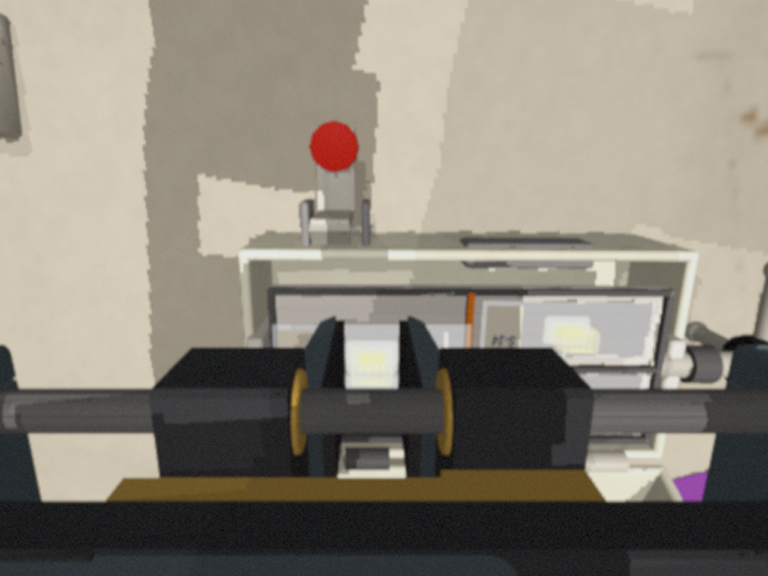

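Request:
arm_command(
  deltas=[
    [0, [0.8, 0, -10], -0.01],
    [0, [0.8, 0, -20], -0.01],
    [0, [0.8, 0, -25], -0.01],
    [0, [0.8, 0, -28], -0.01],
    [0, [0.8, 0, -29.5], -0.01],
    [0, [0.8, 0, -29.5], -0.01],
    [0, [0.8, 0, -29.5], -0.01],
  ],
)

```text
time_s: 35.1
ee_pos: [553.2, -122.1, 83.8]
ee_rot: [167.3, 89.9, 163.3]
force: [-3.5, 1.1, 7.9]
gripper_width: 20.0
```

Run:
```python
from h import *
for i in range(2):
    f=grab("wrist","w28.png");s=env.state(); print(s["ee_pos"],L(s["ee_pos"]),s["force"],s["gripper_width"])
```

```text
[ 553.19706595 -122.10551692   83.7215665 ] [-18.13608548 -44.4829451   83.7215665 ] [-3.37065625  1.05724529  7.74507419] 19.479992116976778
[ 553.20459532 -122.07545072   83.74523656] [-18.13067747 -44.4524259   83.74523656] [-4.65140315  0.62773837  8.72282496] 19.994877013248562
```

View pics/w28.png

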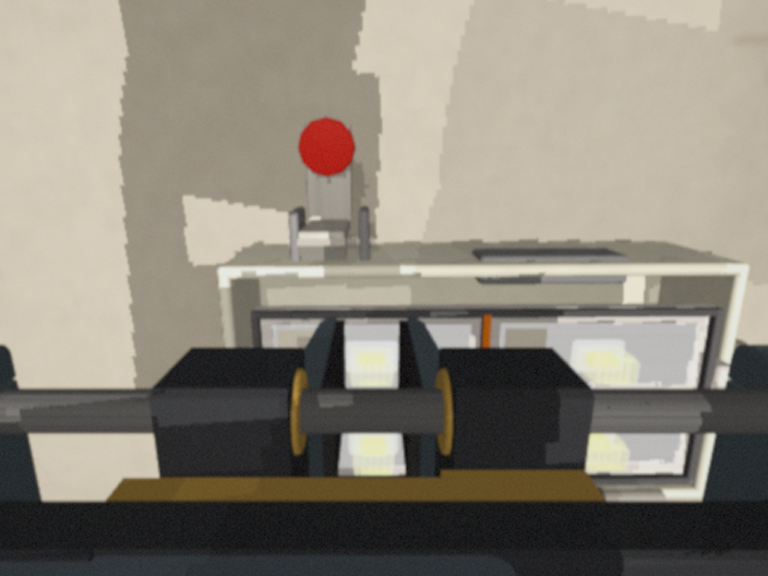

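Request:
arm_command(
  deltas=[
    [0, [0, 0, 1.5], 0],
    [0.3, [0, 0, 1.5], 0],
    [0.35, [0, 0, 1.5], 0],
    [0.35, [0, 0, 1.5], 0],
    [0.35, [0, 0, 1.5], 0],
    [0.4, [0, 0, 15], 0],
    [0.4, [0, 0, 50], 0],
    [0.4, [0, 0, 95], 0],
    [0.4, [0, 0, 140], 0],
    [0.4, [20, 10, 175], 0],
    [0.4, [60, 20, 180], 0],
    [0.4, [100, 35, 180], 0],
    [0.4, [127, 42, 180], 0],
    [0.4, [127, 42, 180], 0],
    [0.4, [127, 42, 180], 0],
  ],
)

```text
time_s: 36.7
ee_pos: [681.0, -80.1, 262.0]
ee_rot: [-177.5, 89.9, 178.5]
force: [0.2, -1.0, 0.1]
gripper_width: 36.5
```

Run:
```python
from h import *
wv("w29.png"); print(env.state()["ee_pos"])
g=grab("side"); im=cv2.cvtColor(g["img"],cv2.COLOR_RGB2BGR)
cv2.imwrite("pics/s29.png",cv2.resize(im[80:230,180:330],None,fx=4,fy=4,interpolation=cv2.INTER_CUBIC))
```

```text
[680.42835698 -80.49060038 262.43359353]
```

View pics/w29.png

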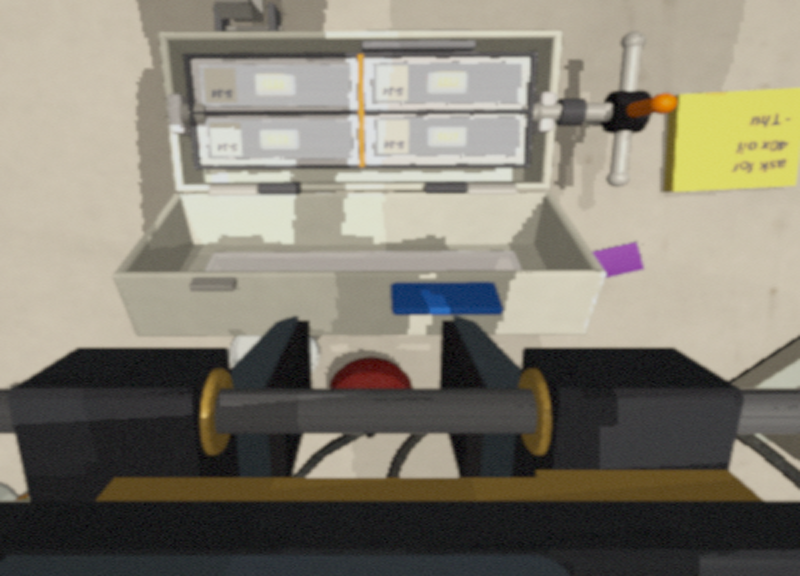

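View pics/s29.png

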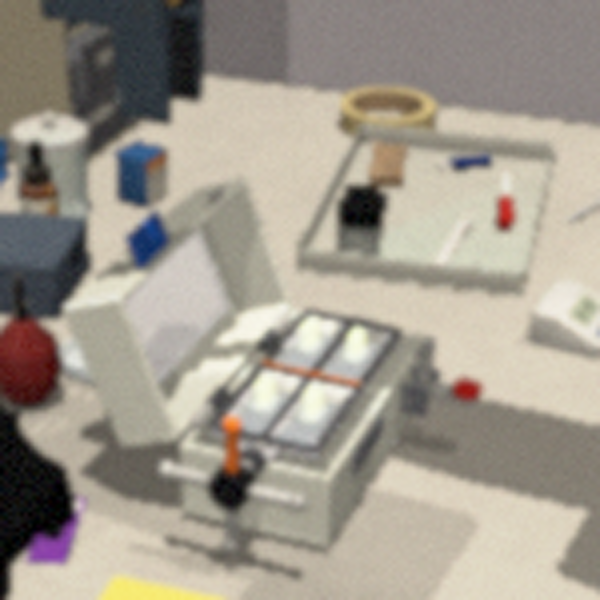

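Run:
```python
from h import *
import pickle
f=pickle.load(open("w29.pkl","rb"))
for k,p in dict(p0=(275,84),p1=(447,82),p2=(279,140),p3=(447,137)).items():
    print(k,np.round(L(onplane(f,u(p),87)),1))
im=cv2.cvtColor(f["img"],cv2.COLOR_RGB2BGR)
cv2.imwrite("pics/z29.png",cv2.resize(im[15:130,140:350],None,fx=3.8,fy=3.8,interpolation=cv2.INTER_CUBIC))
```

```text
p0 [-15.4 -40.7  87. ]
p1 [-16.5  42.3  87. ]
p2 [ 19.1 -40.1  87. ]
p3 [17.2 43.3 87. ]
```

View pics/z29.png

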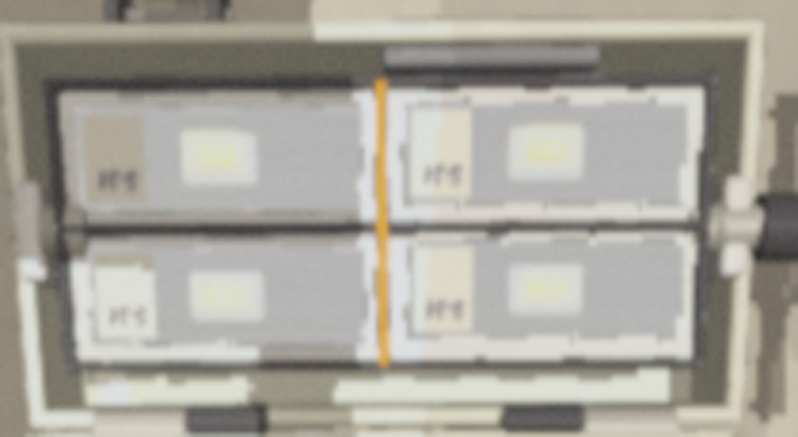

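Request:
arm_command(
  deltas=[
    [0, [10, 10, 0], -0.14],
    [0, [26, 27, 0], -0.28],
    [0, [26, 27, 0], -0.42],
    [0, [26, 27, 0], -0.56],
    [0, [26, 27, 0], -0.7],
    [0, [26, 27, 0], -0.84],
    [0, [26, 27, 0], -0.98],
    [0, [26, 27, 0], -1.12],
    [0, [26, 27, 0], -1.26],
    [0, [26, 27, 0], -1.4],
    [0, [26, 27, 0], -1.54],
    [0, [26, 27, -20], -1.57],
    [0, [26, 27, -50], -1.57],
    [0, [26, 27, -72], -1.57],
    [0, [26, 27, -82], -1.57],
    [0, [26, 27, -82], -1.57],
    [0, [26, 27, -82], -1.57],
  ],
)

```text
time_s: 38.5
ee_pos: [707.4, -53.6, 182.5]
ee_rot: [88.9, 89.9, -5.1]
force: [-0.1, 0.1, -0.0]
gripper_width: 0.3
```

Run:
```python
from h import *
for i in range(3): f=grab("wrist","w30.png")
s=env.state();print(s["ee_pos"],L(s["ee_pos"]),s["force"],s["qpos"])
g=grab("side"); im=cv2.cvtColor(g["img"],cv2.COLOR_RGB2BGR)
cv2.imwrite("pics/s30.png",cv2.resize(im[80:230,160:310],None,fx=4,fy=4,interpolation=cv2.INTER_CUBIC))
```

```text
[707.81695734 -53.41489245 182.77076022] [131.30072398  34.8540115  182.77076022] [-0.16793885  0.96964303  1.0974701 ] [-5.24428967e+00  3.19695640e+01  7.34127726e+01  8.88318840e-04
  7.44377686e+01 -1.22935256e+00]
```

View pics/s30.png

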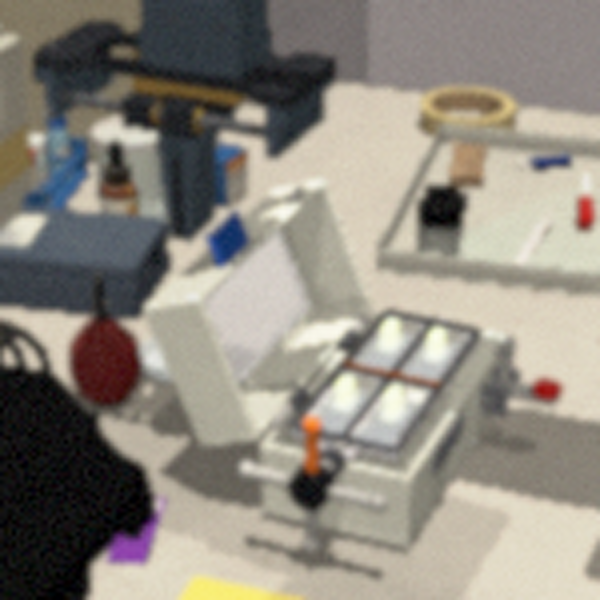

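View pics/w30.png

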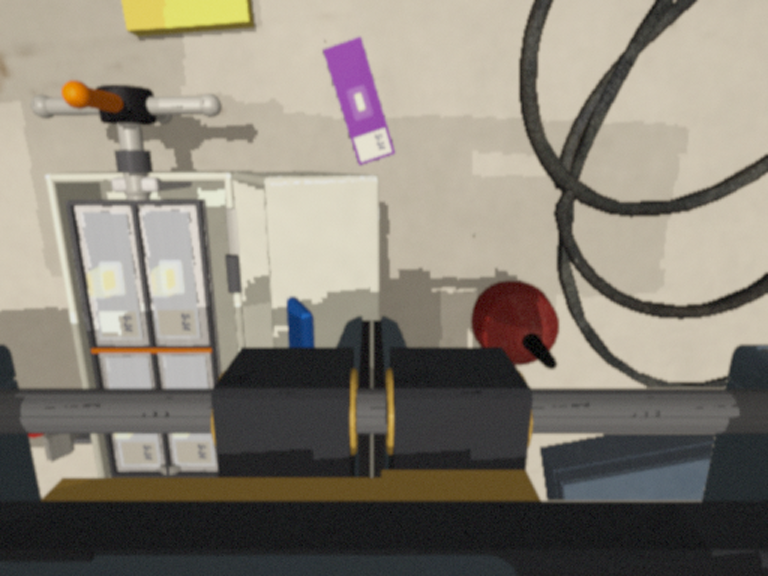

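Request:
arm_command(
  deltas=[
    [0, [-6, 0, -3], 0],
    [0, [-13, 1, -3], 0],
    [0, [-20, 1, -2], 0],
    [0, [-28, 2, 0], 0],
    [0, [-37, 2.5, 2], 0],
    [0, [-45, 3, 4], 0],
    [0, [-53, 4, 6], 0],
    [0, [-60, 4, 8], 0],
    [0, [-68, 5, 9], 0],
    [0, [-76, 5, 11], 0],
    [0, [-85, 6, 12], 0],
    [0, [-93, 6.5, 12], 0],
    [0, [-93, 6.5, 12], 0],
  ],
)

```text
time_s: 40.0
ee_pos: [612.8, -46.5, 193.1]
ee_rot: [-103.2, 89.9, 162.8]
force: [1.9, -0.1, 0.4]
gripper_width: 0.5
```

Run:
```python
from h import *
s=env.state();print(s["ee_pos"],L(s["ee_pos"]),s["force"])
g=grab("side"); im=cv2.cvtColor(g["img"],cv2.COLOR_RGB2BGR)
cv2.imwrite("pics/s31.png",cv2.resize(im[80:230,160:310],None,fx=4,fy=4,interpolation=cv2.INTER_CUBIC))
```

```text
[612.75105893 -46.50564603 193.13159698] [ 35.98438956  35.09715756 193.13159698] [ 1.92628976 -0.08516349  0.43398797]
```

View pics/s31.png

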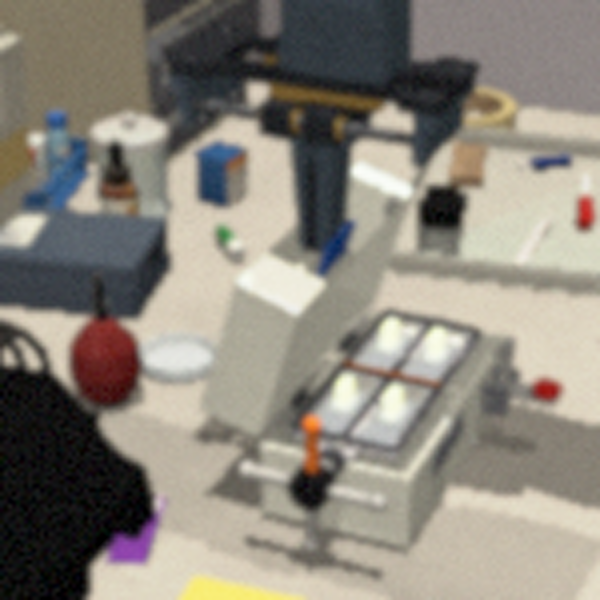

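Request:
arm_command(
  deltas=[
    [0, [-9, 0.6, -2], 0],
    [0, [-17, 1.2, -4], 0],
    [0, [-26, 1.8, -7], 0],
    [0, [-34, 2.4, -10], 0],
    [0, [-45, 3.1, -16], 0],
    [0, [-55, 3.8, -23], 0],
    [0, [-65, 4.5, -32], 0],
    [0, [-74, 5, -41], 0],
    [0, [-81, 5.6, -50], 0],
    [0, [-89, 6.2, -61], 0],
    [0, [-95, 6.6, -72], 0],
    [0, [-95, 6.6, -72], 0],
  ],
)

```text
time_s: 41.25
ee_pos: [516.4, -40.0, 119.6]
ee_rot: [-90.4, 89.7, 175.6]
force: [-0.2, -1.0, 3.8]
gripper_width: 0.5
```

Run:
```python
from h import *
s=env.state();print(s["ee_pos"],L(s["ee_pos"]),s["force"])
g=grab("side"); im=cv2.cvtColor(g["img"],cv2.COLOR_RGB2BGR)
cv2.imwrite("pics/s32.png",cv2.resize(im[80:230,160:310],None,fx=4,fy=4,interpolation=cv2.INTER_CUBIC))
```

```text
[516.36193555 -39.99908551 119.61453118] [-60.62376425  34.84605378 119.61453118] [-0.24924905 -1.01442082  3.81155685]
```

View pics/s32.png

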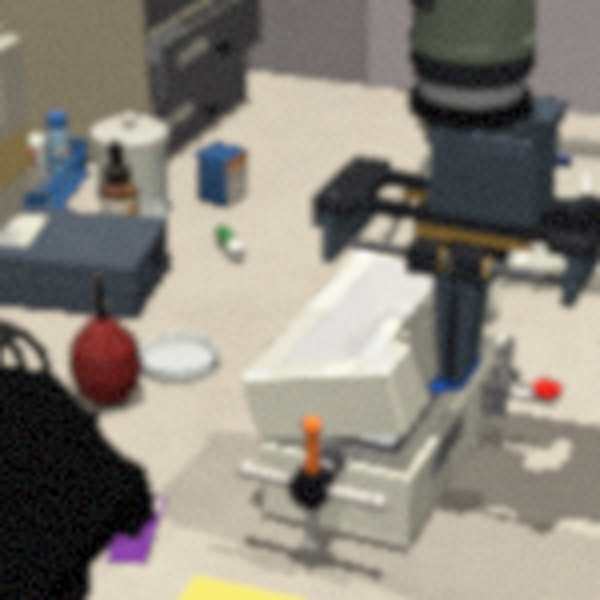

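Request:
arm_command(
  deltas=[
    [0, [-4, 0.3, -8], 0],
    [0, [-6, 0.5, -17], 0],
    [0, [-7, 0.5, -25], 0],
    [0, [-7, 0.5, -31], 0],
    [0, [-7, 0.5, -35], 0],
    [0, [-7, 0.5, -38], 0],
    [0, [-7, 0.5, -41], 0],
    [0, [-7, 0.5, -43], 0],
    [0, [-7, 0.5, -43], 0],
    [0, [-7, 0.5, -43], 0],
    [0, [-7, 0.5, -43], 0],
  ],
)

```text
time_s: 42.4
ee_pos: [510.2, -39.5, 83.3]
ee_rot: [-88.9, 89.9, 177.1]
force: [-17.1, 1.7, 47.9]
gripper_width: 0.5
```

Run:
```python
from h import *
s=env.state();print(s["ee_pos"],L(s["ee_pos"]),s["force"])
g=grab("side"); im=cv2.cvtColor(g["img"],cv2.COLOR_RGB2BGR)
cv2.imwrite("pics/s33.png",cv2.resize(im[80:230,160:310],None,fx=4,fy=4,interpolation=cv2.INTER_CUBIC))
```

```text
[510.19338757 -39.52926136  83.27649298] [-66.8100663   34.88328152  83.27649298] [-17.06254839   1.69523288  47.89946099]
```

View pics/s33.png

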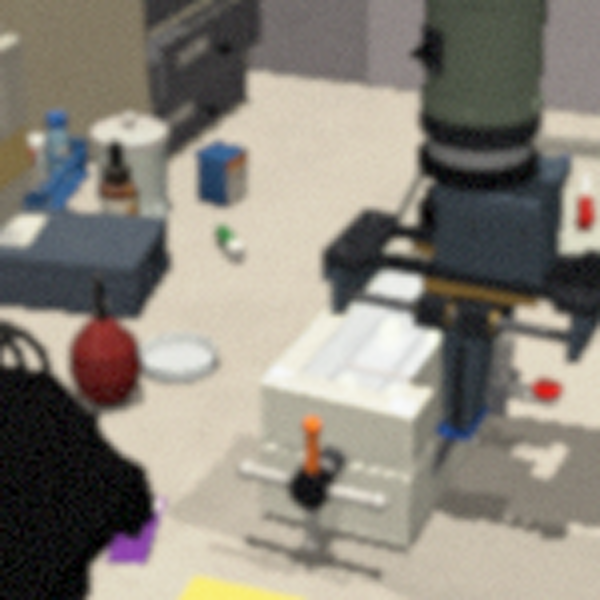

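Request:
arm_command(
  deltas=[
    [0, [0, 0, 8], 0],
    [0, [-5, 0, 20], 0],
    [0, [-20, 0, 60], 0],
    [0, [-40, 20, 100], 0],
    [0, [-50, 60, 130], 0],
    [0, [-50, 100, 150], 0],
    [0, [-50, 140, 160], 0],
    [0, [-50, 140, 160], 0],
    [0, [-50, 140, 160], 0],
    [0, [-50, 140, 160], 0],
  ],
)

```text
time_s: 43.45
ee_pos: [461.6, 99.4, 236.9]
ee_rot: [-61.2, 89.9, -155.2]
force: [-0.2, -0.7, 0.0]
gripper_width: 0.7
```

Run:
```python
from h import *
s=env.state();print(s["ee_pos"],s["force"])
for n,a,b in (("side",180,100),("scene",200,130)):
    g=grab(n); im=cv2.cvtColor(g["img"],cv2.COLOR_RGB2BGR)
    cv2.imwrite("pics/%s34.png"%n,cv2.resize(im[b:b+130,a:a+160],None,fx=4.5,fy=4.5,interpolation=cv2.INTER_CUBIC))
```

```text
[461.56690446  99.43618388 236.90553461] [-0.1526474  -0.73279775  0.01371422]
```

View pics/side34.png

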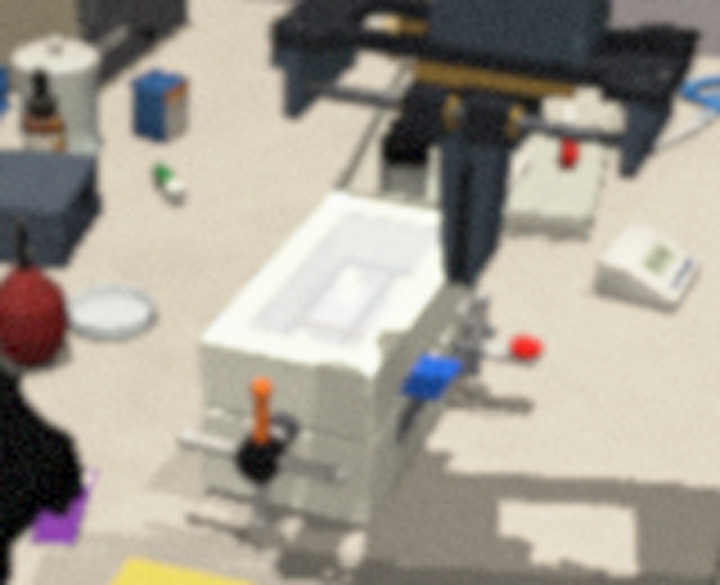

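View pics/scene34.png

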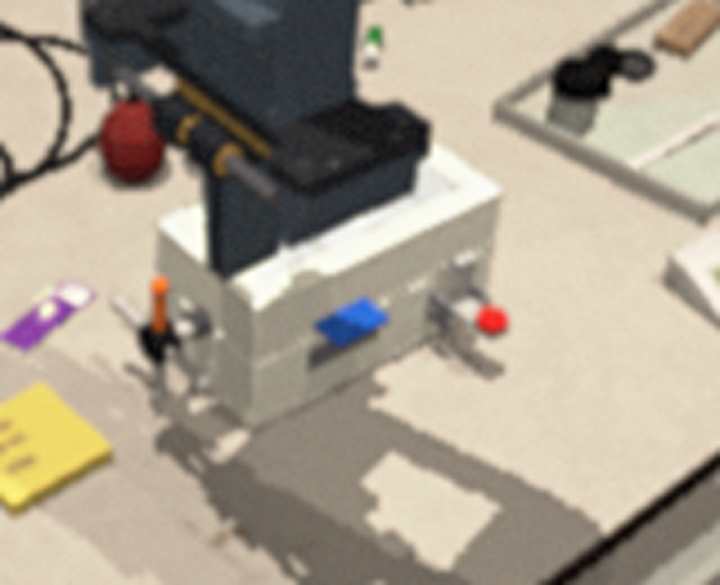

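Run:
```python
from h import *
env.job_done(); print(env.state()["time_s"])
```

```text
the job is handed in; nothing more can be done
the job is handed in; nothing more can be done
```

The slide-coating chamber is loaded and shut, and I handed the job in at about 43.6 s of the 210 s allowed. No verdict was reported.

**What I did:** I pressed the red button and the lid sprang fully open. I turned the wheel until the orange spoke stood straight up. All four loose slides went into the four pockets, block up, one each. I then pulled the blue tab forward and pressed the lid down.

**Last checks:**
- **Slides:** just before closing, the wrist view showed all four clear of the ribs. Their block centres measured within about 3.5 mm of the pocket centres, well inside the judged limits. I could not see them once the lid was shut.
- **Lid:** after the arm withdrew it stayed down, and the tab was at the same image position as at the start, so I take it as latched.
- **Rotor and button:** the orange spoke was upright and the button was up.
- **Bystanders:** the arm never went near the timer or the note block, and neither looked moved. I did not measure their positions at the end.

**Two things went less smoothly:**
- My first push on the wheel jammed end-on against the orange spoke at about 20 N. I backed off and turned it by the front spoke instead.
- The final press on the tab reached about 48 N upward at the fingertips (about 51 N in all). That is over the 40 N limit set for the arm and gripper body, but the contact was at the fingertips. The wrist force stayed under its 120 N limit.

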